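Change over a bottle-filling turntable with its stop locked in

ROBOT

A 6-joint arm with a two-finger parallel gripper is mounted at the origin on the work surface. World frame = base frame: x ahead of the robot, y to its left, z up, the work surface at z = 0. Lengths are in m, angles in rad, forces in N, time in s.
With the tool pointing down it reaches from about 0.3 to 0.95 m from the base axis. Payload 3.1 kg.
Tool frame: the origin (TCP) lies midway between the tips of the shut fingers; the grasp point (between the pads) lies 19 mm behind it (r.tcp_to_grasp is the z of the grasp point in the tool frame, in m); z points along the fingers, y is the line along which they close (so a half turn about z gives the same grasp; the last joint's range is limited). The gripper opens to 85 mm and grips with 20 to 120 N. Pads are 22 mm wide; open, the fingers measure 114 mm over their backs; the gripper's body (76 mm by 85 mm) begins 54 mm behind the grasp point. The pads swing forward as they close: fully open they stand 13 mm farther back than shut.
Start: joints at [-0.07, 0.308, 1.634, -0, 1.2, -0.07], TCP at [0.625, -0, 0.231] pointing down, gripper open.
Joint ranges: [-3.06, 3.06], [-0.79, 1.96], [0.05, 2.63], [-1.19, 4.34], [0.05, 2.64], [-2.94, 2.94]. Speed limits (rad/s): [2.79, 2.79, 3.14, 3.14, 3.14, 3.14].

INTERFACE

Orientations are given as a unit quaternion [x, y, z, w].
In Python, from cell import r gives the robot as it stands.
- The arm moves only by the tool arm_command, never from a script. Its argument "increments" is a list of rows, each a list of 7 numbers: the closure, from -1 (fully open) to 1 (shut), then the shift along the world's x, y, z in m, then the turn, a rotation vector about the world's x, y, z in degrees. In form: [[fingers, dx, dy, dz, rx, ry, rz], ...]. A call has exactly 5 rows; each row shifts and turns the commanded pose from where the row before left it; what a row does not reach is not made up. A row lasts 1/10 s, in which the tool goes at most 50 mm and 8.59 degrees, less where a joint would pass 70% of its speed; a pose out of reach is approached as far as the arm can. A call is refused whole if a number of a shift passes 0.05 or a number of a turn 8.59, either way. A call with a gripper value outside its range is refused whole. The fingers move at their own pace and stop on an object; "squeeze" is the grip in N (left out, the last holds). Time passes only in rows, so rows that do not move let the fingers close, or fill a call up. It gives the time, the measured TCP pose, the force, the opening and the grip force at its end, in the units of the state.
- r.observe(): the state, without advancing time (a new reading comes with each control period).
- r.get_image(name): name is "scene" or "side" or "wrist"; returns a dict with "image" (400x640x3 uint8, red, green, blue), "fovy" (degrees; the focal length in pixels is half the picture's height over the tangent of half this angle, whatever the lens; pixels are square), "cx", "cy" (the principal point, pixels), "rvec" (rotation vector, rad) and "tvec" (3), from world to camera coordinates, as OpenCV has them; the wrist camera has in their place "hand_eye" (4x4, takes a point from camera to tool coordinates, whose origin is the TCP and whose axes are the flange's). Camera axes: x right, y down, z forward; pixel columns grow to the right and rows downward; lengths in m; the calibration is good to about 2 mm. The wrist camera is an equidistant fisheye: a pixel r from the principal point sees the ray r / f radians off the axis. A picture is of the moment at which its call begins: read the wrist's pose just before it. There is no depth.
- r.job_done(): hands the job in; it is judged then, once.
The state is a dict: "time": time; "q": joint angles; "joint_velocities": joint speeds; "joint_efforts": joint torques, N m; "ee_pos": TCP position; "eef_rot": TCP orientation; "force": force on the tool from outside, world axes, zero at the start; "moment": the same for the moment, N m; "width": finger opening in m; "gripper_force": force on a finger pad.
Only numpy, scipy, OpenCV 4.12 (cv2) and the standard library are available. Lean on these libraries where they do the work, as an engineer would, in place of code of your own. Each camera call takes 0.05 s, during which the arm holds its last target. There are 200 camera calls.

TASK

Lock the bottle filler off by pressing in its red mushroom stop, then stand the capped, filled bottles from the turntable upright in the steel tray and put every open, empty bottle from the bench upright into a nest of its own on the turntable. With the stop still in, turn the loaded table clockwise (seen from above) by hand through at least one full turn to see that it runs clear, and leave it with the marked nest under the filling nozzle; then twist the mushroom clockwise so that it pops out again. Leave the tape roll, the beaker and the pipette where they are.

Things in the scene. Friction and masses are not known exactly. Their poses are not given: they have to be found in the camera images.
- filler: the white bench bottle filler, fixed; origin on the turntable's axis at bench level. Drum 260 mm across under the table; flat console (160 x 160 mm, top 60 mm up) on its -y side with the stop; pump tower (110 x 150 mm, 116 mm high) 195 mm from the axis on its +x side, whence a column (at x 160 mm, top 193 mm up) and a nozzle arm (16 mm wide, 170 to 184 mm up) reach in over the nests
- turntable (a joint): turntable angle (rad), growing clockwise seen from above; 0 at the start, when nest 0 stands 0.05 to 0.45 rad short of the nozzle; no end stops, 0.06 N m friction, stays where left. White disc 248 mm, top 70 mm above the bench. On its axis a 16 mm post carries a round black hand knob (42 mm diameter, 170 to 194 mm above the bench) that turns with it; grip it at any yaw to turn the table
- nozzle (a point): tip of the steel filling nozzle (9 mm diameter), pointing down, fixed over the circle of nests, 166 mm above the bench and 12 mm above the tallest bottle standing in a nest
- nest0 (a point): floor centre of nest 0, the marked one (a black bar on the disc runs from the centre to it, and on to the rim): a ring of 55 mm inside and 63 mm outside diameter, 10 mm high, on the disc, 85 mm from its axis; this point is 70 mm above the bench. Nests 0 to 5 follow at 60 degrees, anticlockwise seen from above
- nest1 (a point): floor centre of nest 1: a ring of 55 mm inside and 63 mm outside diameter, 10 mm high, on the disc, 85 mm from its axis; this point is 70 mm above the bench. Nests 0 to 5 follow at 60 degrees, anticlockwise seen from above
- nest2 (a point): floor centre of nest 2: a ring of 55 mm inside and 63 mm outside diameter, 10 mm high, on the disc, 85 mm from its axis; this point is 70 mm above the bench. Nests 0 to 5 follow at 60 degrees, anticlockwise seen from above
- nest3 (a point): floor centre of nest 3: a ring of 55 mm inside and 63 mm outside diameter, 10 mm high, on the disc, 85 mm from its axis; this point is 70 mm above the bench. Nests 0 to 5 follow at 60 degrees, anticlockwise seen from above
- nest4 (a point): floor centre of nest 4: a ring of 55 mm inside and 63 mm outside diameter, 10 mm high, on the disc, 85 mm from its axis; this point is 70 mm above the bench. Nests 0 to 5 follow at 60 degrees, anticlockwise seen from above
- nest5 (a point): floor centre of nest 5: a ring of 55 mm inside and 63 mm outside diameter, 10 mm high, on the disc, 85 mm from its axis; this point is 70 mm above the bench. Nests 0 to 5 follow at 60 degrees, anticlockwise seen from above
- stop_plunger (a joint): how far the red mushroom stop is pressed in (m): 0 out, 0.008 hard down. About 4 N takes it all the way down against its spring and latch; pressed beyond about 0.006 it latches and stays at 0.0057 when let go
- stop_top (a point): centre of the top of the red mushroom: head 40 mm across (full width 7 to 18 mm below the top), 21 mm thick, on a thinner stem; top 102 mm above the bench when out. Pressed straight down. When latched, a clockwise twist (from above) of over 0.5 rad (end stop 0.9) frees it and it springs out, or as soon as fingers holding the head let go; it then turns slowly back
- tray_in (a point): centre of the inner floor of the fixed open steel tray: 170 x 150 mm outside (its x, y), walls 3 mm thick and 26 mm high, inner floor 3 mm above the bench
- full0: a filled bottle with a ribbed blue screw cap, brown plastic, standing in a nest at the start (one or two of the three are present): body 48 mm diameter up to 46 mm, narrowing to the neck, cap 38 mm diameter from 62 to 84 mm; 130 to 210 g; origin at the centre of its underside, z up its axis
- full1: a filled bottle with a ribbed blue screw cap, brown plastic, standing in a nest at the start (one or two of the three are present): body 48 mm diameter up to 46 mm, narrowing to the neck, cap 38 mm diameter from 62 to 84 mm; 130 to 210 g; origin at the centre of its underside, z up its axis
- full2: a filled bottle with a ribbed blue screw cap, brown plastic, standing in a nest at the start (one or two of the three are present): body 48 mm diameter up to 46 mm, narrowing to the neck, cap 38 mm diameter from 62 to 84 mm; 130 to 210 g; origin at the centre of its underside, z up its axis
- empty0: an empty open bottle without a cap, brown plastic, standing on the bench at the start (two or three of the three are present): body 48 mm diameter up to 46 mm, narrowing to a neck of 31 mm diameter from 57 to 80 mm; 50 to 80 g; origin at the centre of its underside, z up its axis
- empty1: an empty open bottle without a cap, brown plastic, standing on the bench at the start (two or three of the three are present): body 48 mm diameter up to 46 mm, narrowing to a neck of 31 mm diameter from 57 to 80 mm; 50 to 80 g; origin at the centre of its underside, z up its axis
- empty2: an empty open bottle without a cap, brown plastic, standing on the bench at the start (two or three of the three are present): body 48 mm diameter up to 46 mm, narrowing to a neck of 31 mm diameter from 57 to 80 mm; 50 to 80 g; origin at the centre of its underside, z up its axis
- tape_roll: bystander: a roll of paper tape lying flat, 90 mm across, 19 mm high
- beaker: bystander: a small glass beaker, 56 mm across, 66 mm high
- pipette: bystander: a black hand pipette lying down, about 240 mm long, 26 mm high
Mind the look-alikes: they are no part of the job. Leave any turquoise look-alike of the full1 alone. Leave any green or pink look-alike of the full0 alone.

How it is judged:
On the way, in this order (a step that is already met when the one before it is completed fails the run):
1. the mushroom stop is pressed in and latched while the filled bottles are still in their nests (value of joint stop_plunger above 0.0045 m and distance of each of full0, full1, full2 from where it was at the start of the episode below 0.06 m), for 0.3 s.
2. with the stop in, every capped bottle stands in the tray and every open bottle stands in a nest (value of joint stop_plunger above 0.0045 m and x of full0 in the frame of tray_in between -0.08 and 0.08 m and y of full0 in the frame of tray_in between -0.07 and 0.07 m and height (world z) of each of full0, full1, full2 below 0.012 m and angle between each of full0, full1, full2, empty0, empty1, empty2's own z axis and vertical below 0.1 rad and x of full1 in the frame of tray_in between -0.08 and 0.08 m and y of full1 in the frame of tray_in between -0.07 and 0.07 m and x of full2 in the frame of tray_in between -0.08 and 0.08 m and y of full2 in the frame of tray_in between -0.07 and 0.07 m and (distance between empty0 and nest0 below 0.008 m or distance between empty0 and nest1 below 0.008 m or distance between empty0 and nest2 below 0.008 m or distance between empty0 and nest3 below 0.008 m or distance between empty0 and nest4 below 0.008 m or distance between empty0 and nest5 below 0.008 m) and (distance between empty1 and nest0 below 0.008 m or distance between empty1 and nest1 below 0.008 m or distance between empty1 and nest2 below 0.008 m or distance between empty1 and nest3 below 0.008 m or distance between empty1 and nest4 below 0.008 m or distance between empty1 and nest5 below 0.008 m) and (distance between empty2 and nest0 below 0.008 m or distance between empty2 and nest1 below 0.008 m or distance between empty2 and nest2 below 0.008 m or distance between empty2 and nest3 below 0.008 m or distance between empty2 and nest4 below 0.008 m or distance between empty2 and nest5 below 0.008 m)), for 0.3 s.
3. with the stop in, the loaded turntable has been turned clockwise by a full turn (value of joint stop_plunger above 0.0045 m and value of joint turntable above 6.1 rad), for 0.1 s.
4. with the stop in, the marked nest has been left under the nozzle (all of step 3 and horizontal distance between nest0 and nozzle below 0.01 m and velocity of joint turntable between -0.05 and 0.05 rad/s), for 0.3 s.
5. the mushroom has been twisted and has sprung out (value of joint stop_plunger below 0.002 m), for 0.3 s.
At the end, for the whole second after the job is handed in: stop out (under 2 mm in); turntable past 6.1 rad, marked nest within 10 mm of under the nozzle; every capped bottle upright (0.1 rad) on the tray floor, every open bottle upright in a nest (within 8 mm of its floor centre); all at rest (value of joint stop_plunger below 0.002 m and value of joint turntable above 6.1 rad and horizontal distance between nest0 and nozzle below 0.01 m and x of full0 in the frame of tray_in between -0.08 and 0.08 m and y of full0 in the frame of tray_in between -0.07 and 0.07 m and height (world z) of each of full0, full1, full2 below 0.012 m and angle between each of full0, full1, full2, empty0, empty1, empty2's own z axis and vertical below 0.1 rad and x of full1 in the frame of tray_in between -0.08 and 0.08 m and y of full1 in the frame of tray_in between -0.07 and 0.07 m and x of full2 in the frame of tray_in between -0.08 and 0.08 m and y of full2 in the frame of tray_in between -0.07 and 0.07 m and (distance between empty0 and nest0 below 0.008 m or distance between empty0 and nest1 below 0.008 m or distance between empty0 and nest2 below 0.008 m or distance between empty0 and nest3 below 0.008 m or distance between empty0 and nest4 below 0.008 m or distance between empty0 and nest5 below 0.008 m) and (distance between empty1 and nest0 below 0.008 m or distance between empty1 and nest1 below 0.008 m or distance between empty1 and nest2 below 0.008 m or distance between empty1 and nest3 below 0.008 m or distance between empty1 and nest4 below 0.008 m or distance between empty1 and nest5 below 0.008 m) and (distance between empty2 and nest0 below 0.008 m or distance between empty2 and nest1 below 0.008 m or distance between empty2 and nest2 below 0.008 m or distance between empty2 and nest3 below 0.008 m or distance between empty2 and nest4 below 0.008 m or distance between empty2 and nest5 below 0.008 m) and linear speed of each of full0, full1, full2, empty0, empty1, empty2 below 0.03 m/s); the robot touches nothing.
It fails at once if the tape roll, the beaker or the pipette is shifted by more than 3 cm (distance of any of tape_roll, beaker, pipette from where it was at the start of the episode above 0.03 m).
Of full0, full1, full2 only 1 to 2 are there at a start; the rules pass over those that are not, and their reading is None.
Of empty0, empty1, empty2 only 2 to 3 are there at a start; the rules pass over those that are not, and their reading is None.
At some moment in a run one of empty0, empty1, empty2 may be knocked a few centimetres aside while the robot is not near it.
It also fails if it takes over 210 s, if anything falls off the work surface, if the arm or the gripper's body presses on something with over 40 N, if the wrist force passes 120 N, or if a joint passes its speed limit or range.

## Working session

There is one attempt and no reset: what is moved stays moved. The work goes in short steps, Python scripts to look and compute and a tool call to move; the robot and the scene stay as the last step left them, time stands still between calls to the robot, and variables do not carry over. Pictures are saved under pics/ and viewed, at most 14 in all, crops included, and the job is handed in when it is done.

Besides the shell and the picture viewer there is one more tool, called after "Request:" as name([rows], argument=value, ...), one row to a line, values as JSON. arm_command: Moves the arm, as the interface text tells. Its arguments: {"type":"object","properties":{"increments":{"type":"array","items":{"type":"array","items":{"type":"number"}}},"squeeze":{"type":"number"}},"required":["increments"]}

```bash
mkdir -p pics; ls
cat > h.py <<'E'
import numpy as np, cv2
from cell import r
from scipy.spatial.transform import Rotation as R
def cam(n):
    o=r.observe(); g=r.get_image(n); im=g["image"]; f=im.shape[0]/2/np.tan(np.radians(g["fovy"]/2))
    if n=="wrist":
        T=np.eye(4); T[:3,:3]=R.from_quat(o["eef_rot"]).as_matrix(); T[:3,3]=o["ee_pos"]; W=T@np.array(g["hand_eye"])
    else:
        Rm=cv2.Rodrigues(np.array(g["rvec"],float))[0]; W=np.eye(4); W[:3,:3]=Rm.T; W[:3,3]=-Rm.T@np.array(g["tvec"]).ravel()
    return dict(im=im,f=f,c=(g["cx"],g["cy"]),W=W,fish=n=="wrist")
def ray(c,u,v):
    x=(u-c["c"][0])/c["f"]; y=(v-c["c"][1])/c["f"]
    if c["fish"]:
        t=np.hypot(x,y); s=np.sin(t)/max(t,1e-9); d=np.array([x*s,y*s,np.cos(t)])
    else: d=np.array([x,y,1.])
    return c["W"][:3,3],c["W"][:3,:3]@d
def onz(c,u,v,z):
    o,d=ray(c,u,v); return o+d*(z-o[2])/d[2]
def proj(c,P):
    p=c["W"][:3,:3].T@(np.asarray(P,float)-c["W"][:3,3])
    if c["fish"]:
        n=np.hypot(p[0],p[1]); t=np.arctan2(n,p[2]); x,y=p[0]/n*t,p[1]/n*t
    else: x,y=p[0]/p[2],p[1]/p[2]
    return np.array([x*c["f"]+c["c"][0],y*c["f"]+c["c"][1]])
def save(c,name): cv2.imwrite("pics/"+name,cv2.cvtColor(c["im"],cv2.COLOR_RGB2BGR))
def blobs(m,amin=30):
    n,l,s,ce=cv2.connectedComponentsWithStats(m.astype(np.uint8))
    return [(ce[i].round(1).tolist(),s[i].tolist()) for i in range(1,n) if s[i][4]>=amin]
E
python3 - <<'E'
from h import *
o=r.observe(); print(o["ee_pos"],o["eef_rot"],o["width"],r.tcp_to_grasp)
for n in("scene","side","wrist"):
    c=cam(n); save(c,n+"0.png"); print(n,c["f"],c["c"],c["W"].round(3).tolist())
E
```

```text
pics
[6.24181635e-01 5.78450490e-06 2.30068000e-01] [ 0.70712389  0.70708876 -0.00075223 -0.00085086] 0.08552587595413289 -0.0187
scene 393.78342165590146 (324.31495414561726, 191.41491023387977) [[-0.322, 0.678, -0.661, 1.261], [0.946, 0.216, -0.24, 0.224], [-0.02, -0.703, -0.711, 0.818], [0.0, 0.0, 0.0, 1.0]]
side 384.10453984541635 (326.49624734547723, 194.32184855114892) [[0.787, -0.45, 0.423, 0.153], [-0.617, -0.585, 0.527, -0.569], [0.011, -0.675, -0.738, 0.897], [0.0, 0.0, 0.0, 1.0]]
wrist 309.70691628693146 (318.39446903945816, 194.2344446946849) [[1.0, -0.0, -0.001, 0.624], [-0.001, -0.949, -0.314, 0.081], [-0.001, 0.314, -0.949, 0.373], [0.0, 0.0, 0.0, 1.0]]
```

View pics/scene0.png

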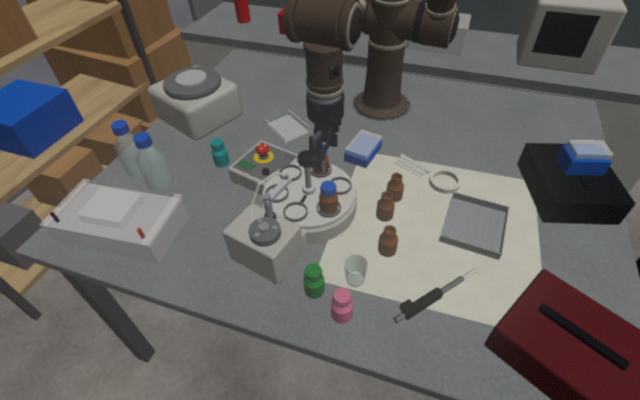

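View pics/side0.png

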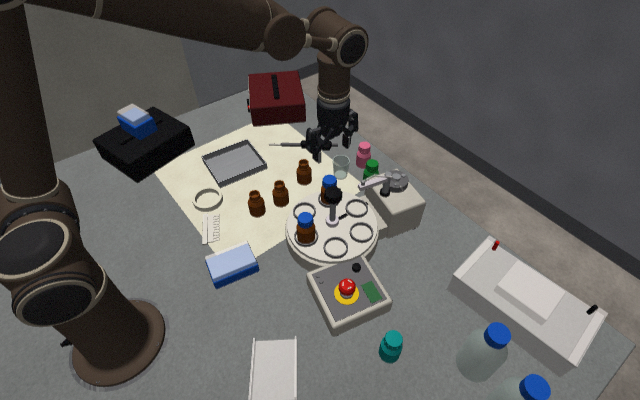

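The scene view shows the turntable near (310,195), blue caps at (328,188) and (320,160), and the red stop at (263,150). Three brown empties stand at (396,187), (385,205) and (388,240), and the tray is at (475,224). The look-alikes are turquoise (220,152), green (313,280) and pink (342,305). In the side view, the caps are at (329,183) and (306,220), and the stop is at (347,287).

Run:
```python
from h import *
def tri(a,pa,b,pb):
    o1,d1=ray(a,*pa);o2,d2=ray(b,*pb);d1/=np.linalg.norm(d1);d2/=np.linalg.norm(d2)
    s=np.linalg.lstsq(np.c_[d1,-d2],o2-o1,rcond=None)[0]
    p,q=o1+d1*s[0],o2+d2*s[1]; return ((p+q)/2).round(4),round(np.linalg.norm(p-q),4)
C={}
for n in("scene","side"):
    c=cam(n);C[n]=c;h=cv2.cvtColor(c["im"],cv2.COLOR_RGB2HSV);H,S,V=[h[...,i].astype(int) for i in range(3)]
    B={}
    B["blue"]=(H>105)&(H<125)&(S>150)&(V>60)
    B["red"]=((H<5)|(H>174))&(S>170)&(V>90)
    B["brown"]=(H>4)&(H<18)&(S>120)&(V>20)&(V<170)
    for k,m in B.items():
        print(n,k,[(b[0],b[1]) for b in blobs(m,35)])
im=C["side"]["im"][130:330,200:480]; cv2.imwrite("pics/crop1.png",cv2.cvtColor(cv2.resize(im,None,fx=2.8,fy=2.8,interpolation=cv2.INTER_CUBIC),cv2.COLOR_RGB2BGR))
im=C["scene"]["im"][130:280,220:520]; cv2.imwrite("pics/crop2.png",cv2.cvtColor(cv2.resize(im,None,fx=2.6,fy=2.6,interpolation=cv2.INTER_CUBIC),cv2.COLOR_RGB2BGR))
```

```text
scene blue [([34.0, 116.2], [0, 80, 82, 77, 4635]), ([119.8, 126.4], [112, 121, 16, 13, 144]), ([142.1, 138.6], [134, 132, 17, 15, 161]), ([584.8, 165.3], [563, 145, 49, 31, 750]), ([327.9, 185.8], [322, 182, 13, 9, 92])]
scene red [([243.4, 10.2], [237, 0, 13, 22, 194]), ([262.7, 148.5], [257, 144, 11, 8, 40])]
scene brown [([12.8, 26.3], [0, 0, 37, 57, 1230]), ([146.7, 17.3], [129, 0, 37, 46, 695]), ([106.1, 39.2], [69, 11, 66, 57, 1443]), ([63.4, 47.0], [57, 40, 13, 13, 61]), ([78.5, 54.2], [71, 50, 16, 9, 35]), ([331.1, 199.3], [326, 195, 10, 8, 42])]
side blue [([138.6, 127.4], [117, 116, 40, 24, 487]), ([329.0, 180.8], [323, 175, 14, 14, 142]), ([304.9, 219.6], [298, 212, 15, 16, 200]), ([235.8, 276.0], [212, 264, 47, 24, 344]), ([497.0, 335.0], [484, 322, 27, 27, 533]), ([534.5, 387.8], [519, 374, 32, 26, 644])]
side red [([346.5, 286.3], [339, 279, 16, 15, 165])]
side brown [([303.5, 172.1], [297, 159, 14, 25, 291]), ([280.0, 193.6], [272, 180, 17, 26, 322]), ([322.9, 195.1], [321, 186, 8, 18, 64]), ([255.8, 203.5], [248, 190, 17, 27, 341]), ([305.7, 233.9], [297, 223, 18, 20, 265])]
```

View pics/crop1.png

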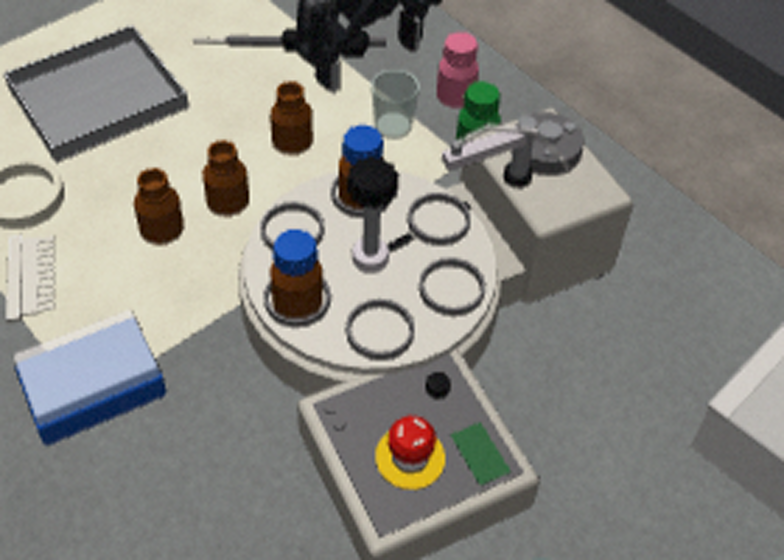

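View pics/crop2.png

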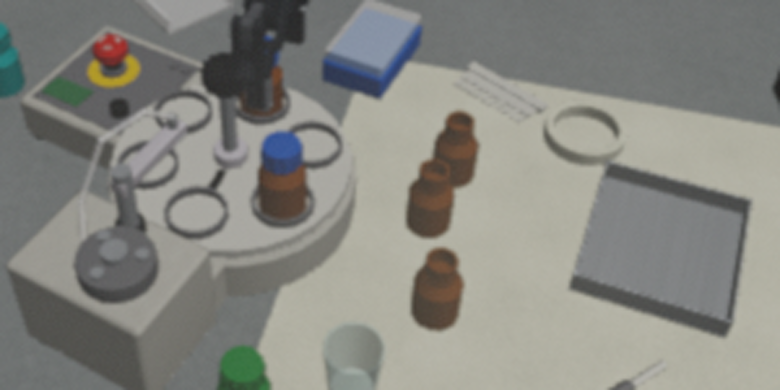

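View pics/wrist0.png

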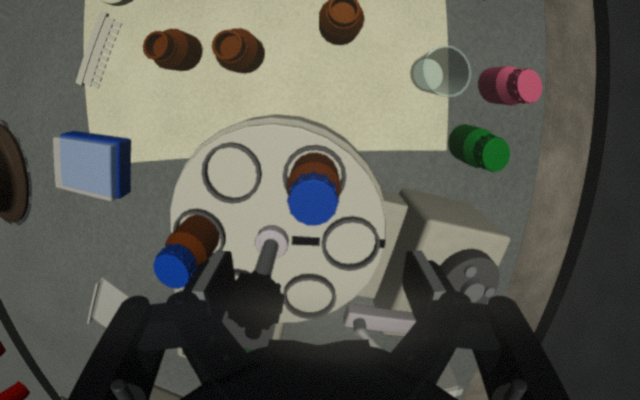

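```bash
cat >> h.py <<'E'
def tri(a,pa,b,pb):
    o1,d1=ray(a,*pa);o2,d2=ray(b,*pb);d1/=np.linalg.norm(d1);d2/=np.linalg.norm(d2)
    s=np.linalg.lstsq(np.c_[d1,-d2],o2-o1,rcond=None)[0]
    p,q=o1+d1*s[0],o2+d2*s[1]; return ((p+q)/2).round(4),round(np.linalg.norm(p-q),4)
E
python3 - <<'E'
from h import *
from scipy.optimize import least_squares
A=cam("scene");B=cam("side");W=cam("wrist")
s=lambda x,y:(x/2.8+200,y/2.8+130)
t=lambda x,y:(x/2.6+220,y/2.6+130)
for n,p,q,w in [("e0",(152,177),(460,120),(157,47)),("e1",(222,149),(435,168),(226,43)),("e2",(290,90),(442,257),(344,11))]:
    print(n,tri(B,s(*p),A,t(*q)),onz(B,*s(*p),.08)[:2].round(4),onz(W,*w,.08)[:2].round(4))
print("stop",tri(B,s(411,430),A,t(110,45)),onz(B,*s(411,428),.098)[:2].round(4))
print("knob",tri(B,s(373,184),A,t(222,73)),onz(B,*s(373,184),.182)[:2].round(4))
print("capA",tri(B,(329,180.8),A,(327.9,185.8)),onz(W,315,200,.152)[:2].round(4));print("capB",onz(B,304.9,219.6,.147)[:2].round(4),onz(W,176,266,.152)[:2].round(4))
for p,q in zip([(8,75),(131,30),(187,98),(60,155)],[(607,167),(573,287),(727,330),(749,200)]):
    print("tray",onz(B,*s(*p),.026)[:2].round(4),onz(A,*t(*q),.026)[:2].round(4))
N=[onz(B,*s(*p),.08)[:2] for p in[(292,227),(439,219),(452,287),(380,328)]]
print("nests side",np.round(N,4).tolist())
M=[onz(W,*p,.08)[:2] for p in[(231,172),(350,243),(310,295)]];print("nests wrist",np.round(M,4).tolist())
def f(v,P,k):
    return np.concatenate([v[:2]+.085*np.array([np.cos(v[2]+j*np.pi/3),np.sin(v[2]+j*np.pi/3)])-q for j,q in zip(k,P)])
# order anticlockwise from nest0 (bar): nest0=439,219 ; 
for P,k in((N,[2,0,5,4]),(M,[2,0,5])):
    c0=np.mean(P,0); best=min((least_squares(f,[*c0,a],args=(P,k)) for a in np.arange(0,6,1)),key=lambda z:z.cost); print(best.x.round(4),np.degrees(best.x[2]),best.fun.round(4))
print("nozzle arm",onz(W,345,318,.17)[:2],onz(B,*s(447,160),.184)[:2], tri(B,s(440,182),A,t(168,127)))
E
```

```text
e0 (array([0.4586, 0.1446, 0.0794]), np.float64(0.0)) [0.4584 0.1441] [0.461  0.1407]
e1 (array([0.5372, 0.1345, 0.0803]), np.float64(0.0015)) [0.5376 0.1339] [0.5367 0.135 ]
e2 (array([0.6476, 0.1652, 0.0803]), np.float64(0.0018)) [0.648  0.1645] [0.6486 0.163 ]
stop (array([ 0.4746, -0.2493,  0.0973]), np.float64(0.0007)) [ 0.4754 -0.2478]
knob (array([ 0.5731, -0.0731,  0.1816]), np.float64(0.0006)) [ 0.5727 -0.073 ]
capA (array([6.178e-01, 1.000e-04, 1.485e-01]), np.float64(0.0001)) [0.6221 0.0025]
capB [ 0.4869 -0.0684] [ 0.4956 -0.0613]
tray [0.428  0.4399] [0.4258 0.3029]
tray [0.5873 0.4238] [0.5995 0.2889]
tray [0.5765 0.2754] [0.6063 0.4297]
tray [0.4146 0.2826] [0.43   0.4466]
nests side [[0.5332, 0.0018], [0.6554, -0.0791], [0.6095, -0.1502], [0.5263, -0.1449]]
nests wrist [[0.5369, 0.0068], [0.6584, -0.0716], [0.6148, -0.1406]]
[ 0.5715 -0.0741  6.2279] 356.83391143800526 [-0.     -0.0001  0.001   0.0003  0.0003  0.0002 -0.0013 -0.0004]
[ 0.5751 -0.0673 -0.0424] -2.426483390685036 [-0.0012  0.0012  0.0016  0.0008 -0.0004 -0.002 ]
nozzle arm [ 0.64734525 -0.09845551] [ 0.64385101 -0.09256788] (array([ 0.6371, -0.0995,  0.1626]), np.float64(0.0092))
```

Request:
arm_command([
  [1,-0.025,-0.0415,0,0,0,0],
  [1,-0.025,-0.0415,0,0,0,0],
  [1,-0.025,-0.0415,0,0,0,0],
  [1,-0.025,-0.0415,0,0,0,0],
  [1,-0.025,-0.0415,0,0,0,0],
], squeeze=40)

```text
time: 0.9
ee_pos: [0.499, -0.2089, 0.2316]
eef_rot: [0.707, 0.707, 0.0, 0.0]
force: [-0.2, 0.5, 0.3]
width: 0.0121
gripper_force: 0.0
```

Request:
arm_command([
  [1,-0.024,-0.041,0,0,0,0],
  [1,0,0,-0.035,0,0,0],
  [1,0,0,-0.035,0,0,0],
  [1,0,0,-0.03,0,0,0],
  [1,0,0,0,0,0,0],
])

```text
time: 1.4
ee_pos: [0.4722, -0.2465, 0.1269]
eef_rot: [0.707, 0.707, -0.001, -0.005]
force: [-1.0, -0.1, 0.4]
width: -0.0003
gripper_force: 0.0
```

Request:
arm_command([
  [1,0.0,0,-0.012,0,0,0],
  [1,0,0,-0.01,0,0,0],
  [1,0,0,-0.008,0,0,0],
  [1,0,0,-0.006,0,0,0],
  [1,0,0,0,0,0,0],
])

```text
time: 1.9
ee_pos: [0.4769, -0.2491, 0.0964]
eef_rot: [0.707, 0.707, -0.0, 0.001]
force: [-0.3, 0.4, 2.5]
width: -0.0002
gripper_force: 1.0
```

Request:
arm_command([
  [1,0.0,0,-0.002,0,0,0],
  [1,0,0,-0.001,0,0,0],
  [1,0,0,0,0,0,0],
  [1,0,0,0,0,0,0],
  [1,0,0,0,0,0,0],
])

```text
time: 2.4
ee_pos: [0.4769, -0.2492, 0.0937]
eef_rot: [0.707, 0.707, 0.0, 0.001]
force: [-1.3, 0.6, 7.8]
width: -0.0
gripper_force: 3.9
```

Request:
arm_command([
  [0.2,0,0,0.03,0,0,0],
  [0,0,0,0.04,0,0,0],
  [0,0,0,0.045,0,0,0],
  [0,0,0,0.045,0,0,0],
  [0,0,0,0.045,0,0,0],
])

```text
time: 2.9
ee_pos: [0.4758, -0.2482, 0.2986]
eef_rot: [0.707, 0.707, 0.0, -0.0]
force: [0.6, 0.2, 0.7]
width: 0.0425
gripper_force: 0.0
```

Request:
arm_command([
  [0,0.03,0.03,0.02,0,0,0],
  [0,0.03,0.03,0.02,0,0,0],
  [0,0.03,0.0,0.01,0,0,0],
  [0,0,0,0,0,0,0],
  [0,0,0,0,0,0,0],
])

```text
time: 3.4
ee_pos: [0.566, -0.1881, 0.3464]
eef_rot: [0.707, 0.707, -0.0, -0.001]
force: [-0.3, 0.9, -0.4]
width: 0.0428
gripper_force: 0.0
```

Run:
```python
from h import *
print(r.observe()["ee_pos"])
c=cam("wrist"); save(c,"wrist1.png"); cc=cam("side"); 
h=cv2.cvtColor(cc["im"],cv2.COLOR_RGB2HSV);H,S,V=[h[...,i].astype(int) for i in range(3)]
print(blobs(((H<5)|(H>174))&(S>170)&(V>90),35))
print("capA",proj(c,[.6178,0,.154]),"knob",proj(c,[.573,-.073,.194]))
```

```text
[ 0.56598574 -0.18810654  0.34643469]
[([346.5, 287.3], [339, 280, 16, 15, 168])]
capA [367.09660322   0.78007683] knob [326.29565699  59.31459843]
```

View pics/wrist1.png

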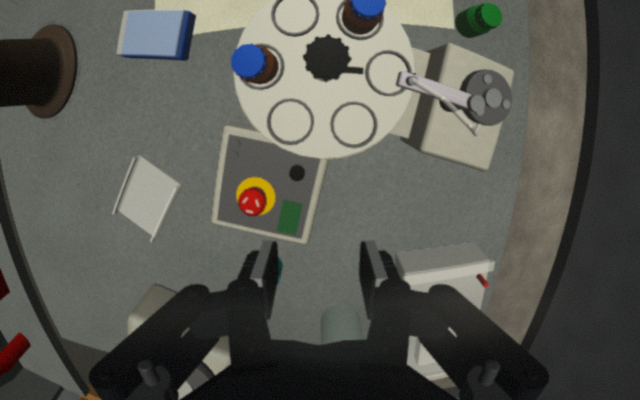

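The image shows the knob at (327,58), nozzle arm from about (402,79) to (475,103), nest 0 at (388,72), stop at (250,202), and caps at (250,62) and (366,3).

Run:
```python
from h import *
c=cam("wrist"); P=lambda u,v,z:onz(c,u,v,z)[:2]
an=lambda a,b:np.degrees(np.arctan2(*(b-a)[::-1])).round(1)
K=P(327,58,.19);print("knob",K)
print("arm end",P(402,79,.184),"arm other",P(470,101,.184),an(P(402,79,.184),P(470,101,.184)), an(K,P(402,79,.184)),an(K,P(470,101,.184)))
cor=[P(*p,.06) for p in[(227,126),(326,158),(306,242),(213,222)]]
print("console",np.round(cor,4).tolist(),np.mean(cor,0),[an(cor[i],cor[(i+1)%4]) for i in range(4)],an(K,np.mean(cor,0)))
t=[P(*p,.116) for p in[(450,44),(514,72),(487,168),(420,148)]]
print("tower",np.round(t,4).tolist(),[an(t[i],t[(i+1)%4]) for i in range(4)],an(K,np.mean(t,0)),np.linalg.norm(np.mean(t,0)-K))
N=[P(*p,.08) for p in[(296,14),(388,72),(354,123),(290,121)]];print("nests",np.round(N,4).tolist(),[ (an(K,n),np.linalg.norm(n-K).round(4)) for n in N])
print("stop",P(250,201,.092),"capB",P(249,61,.154),"yellow",P(256,195,.06))
im=cv2.resize(c["im"][40:130,300:500],None,fx=4,fy=4,interpolation=cv2.INTER_CUBIC);cv2.imwrite("pics/crop3.png",im[...,::-1])
```

```text
knob [ 0.57251339 -0.07166208]
arm end [ 0.64680471 -0.08911803] arm other [ 0.72353207 -0.10569328] -12.2 -13.2 -12.7
console [[0.4342, -0.1475], [0.5748, -0.1958], [0.5447, -0.3276], [0.3984, -0.2955]] [ 0.48803004 -0.24157997] [np.float64(-19.0), np.float64(-102.9), np.float64(167.6), np.float64(76.4)] -116.4
tower [[0.7282, -0.0342], [0.8284, -0.0574], [0.7951, -0.1934], [0.6922, -0.1698]] [np.float64(-13.1), np.float64(-103.7), np.float64(167.1), np.float64(75.1)] -12.6 0.19310566818055067
nests [[0.5353, 0.0026], [0.6554, -0.0743], [0.6111, -0.1441], [0.5268, -0.1415]] [(np.float64(116.6), np.float64(0.0831)), (np.float64(-1.8), np.float64(0.083)), (np.float64(-61.9), np.float64(0.082)), (np.float64(-123.2), np.float64(0.0835))]
stop [ 0.46948343 -0.24887046] capB [ 0.48991321 -0.06810111] yellow [ 0.47164793 -0.25076391]
```

View pics/crop3.png

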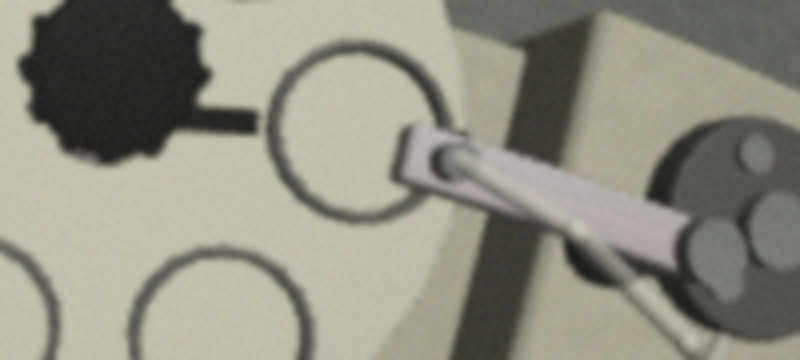

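Console, tower and arm all give the filler x axis at -13°, the table centre at (0.5725, -0.0725), and nest 0 at about -2.5°. Full A is at (0.618, 0.000).

Request:
arm_command([
  [-0.4,0.01,0.038,0,0,0,0],
  [-0.4,0.01,0.038,0,0,0,0],
  [-0.4,0.011,0.038,-0.01,0,0,0],
  [-0.4,0.011,0.038,-0.02,0,0,0],
  [-0.4,0.01,0.036,-0.03,0,0,0],
])

```text
time: 4.05
ee_pos: [0.6188, 0.0001, 0.2885]
eef_rot: [0.708, 0.707, 0.001, 0.002]
force: [1.4, 0.3, -0.4]
width: 0.0598
gripper_force: 0.0
```

Request:
arm_command([
  [-0.4,0,0,-0.03,0,0,0],
  [-0.4,0,0,-0.03,0,0,0],
  [-0.4,0,0,-0.02,0,0,0],
  [-0.4,0,0,0,0,0,0],
  [-0.4,0,0,0,0,0,0],
])

```text
time: 4.55
ee_pos: [0.6173, -0.0011, 0.2071]
eef_rot: [0.707, 0.707, -0.0, -0.0]
force: [0.2, -0.2, 0.8]
width: 0.0594
gripper_force: 0.0
```

Run:
```python
from h import *
o=r.observe();print(o["ee_pos"],o["width"])
c=cam("wrist"); save(c,"wrist2.png"); print(proj(c,[.618,0,.154]),proj(c,[.572,-.0725,.194]))
h=cv2.cvtColor(c["im"],cv2.COLOR_RGB2HSV);H,S,V=[h[...,i].astype(int) for i in range(3)]
for b in blobs((H>105)&(H<125)&(S>150)&(V>60),200): print(b,onz(c,*b[0],.154))
```

```text
[ 0.61734587 -0.00111364  0.20705527] 0.05941123219621382
[319.66417668 214.46252786] [253.0678868  332.38035314]
([96.1, 152.2], [53, 133, 70, 71, 650]) [0.44482385 0.04909892 0.154     ]
([321.9, 208.3], [295, 179, 55, 58, 2394]) [0.61951496 0.00450365 0.154     ]
([168.7, 274.3], [149, 256, 44, 39, 1142]) [ 0.4941237 -0.0545476  0.154    ]
```

View pics/wrist2.png

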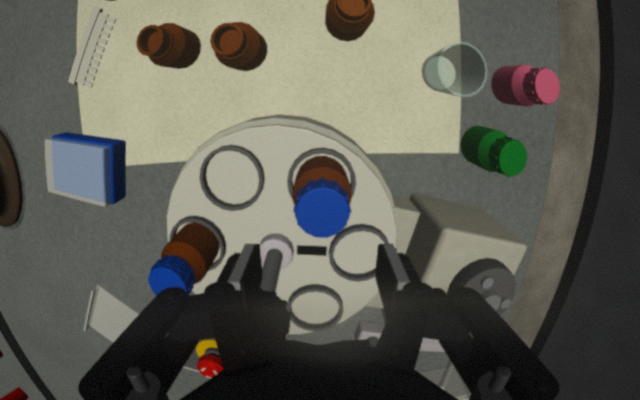

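Cap A's top is at (322,210), within 2 mm of the prediction, so I'm descending to grip it.

Request:
arm_command([
  [-0.4,0.001,0.002,-0.03,0,0,0],
  [-0.4,0,0,-0.03,0,0,0],
  [-0.4,0,0,-0.022,0,0,0],
  [-0.4,0,0,0,0,0,0],
  [0.6,0,0,0,0,0,0],
])

```text
time: 5.1
ee_pos: [0.6201, 0.0011, 0.1269]
eef_rot: [0.707, 0.707, 0.001, 0.001]
force: [-0.5, 0.4, 0.1]
width: 0.0466
gripper_force: 0.0
```

Request:
arm_command([
  [0.8,0,0,0,0,0,0],
  [0.8,0,0,0,0,0,0],
  [0.8,0,0,0,0,0,0],
  [0.8,0,0,0,0,0,0],
  [0.8,0,0,0.005,0,0,0],
])

```text
time: 5.6
ee_pos: [0.6191, 0.0015, 0.1307]
eef_rot: [0.707, 0.707, 0.0, 0.0]
force: [0.5, -0.6, -1.6]
width: 0.0363
gripper_force: 40.2
```

Request:
arm_command([
  [0.8,0,0,0.035,0,0,0],
  [0.8,0,0,0.045,0,0,0],
  [0.8,-0.01,0.04,0.03,0,0,0],
  [0.8,-0.015,0.042,0,0,0,0],
  [0.8,-0.015,0.042,0,0,0,0],
])

```text
time: 6.1
ee_pos: [0.5794, 0.1257, 0.2415]
eef_rot: [0.708, 0.707, 0.001, 0.001]
force: [0.4, 1.0, -1.8]
width: 0.0368
gripper_force: 42.0
```

Request:
arm_command([
  [0.8,-0.02,0.042,0,0,0,0],
  [0.8,-0.02,0.042,0,0,0,0],
  [0.8,-0.015,0.04,0,0,0,0],
  [0.8,-0.01,0.03,0,0,0,0],
  [0.8,0,0,0,0,0,0],
])

```text
time: 6.6
ee_pos: [0.5119, 0.2824, 0.2393]
eef_rot: [0.705, 0.709, -0.0, -0.001]
force: [-0.5, -1.1, -2.1]
width: 0.0367
gripper_force: 41.9
```

Run:
```python
from h import *
o=r.observe();print(o["ee_pos"],o["width"],o["gripper_force"])
c=cam("wrist"); save(c,"wrist3.png")
```

```text
[0.51187193 0.28236246 0.2393251 ] 0.03669625874699307 41.93473756313324
```

View pics/wrist3.png

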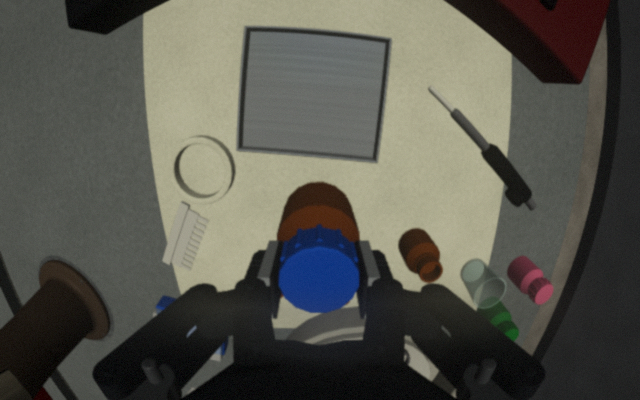

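The tray rim corners are (245,27), (391,39), (377,161) and (238,150), with the bottle held in front of it at (318,250).

Run:
```python
from h import *
c=cam("wrist")
P=np.array([onz(c,*p,.026)[:2] for p in[(245,27),(391,39),(377,161),(238,150)]])
print(P.round(4).tolist(),P.mean(0),[np.linalg.norm(P[i]-P[i-1]).round(3) for i in range(4)])
```

```text
[[0.4281, 0.444], [0.5949, 0.4298], [0.5821, 0.2848], [0.4167, 0.2981]] [0.50544894 0.36416634] [np.float64(0.146), np.float64(0.167), np.float64(0.146), np.float64(0.166)]
```

Request:
arm_command([
  [0.8,0.015,0.039,0,0,0,0],
  [0.8,0.014,0.04,0,0,0,0],
  [0.8,0,0,-0.045,0,0,0],
  [0.8,0,0,-0.045,0,0,0],
  [0.8,0,0,-0.045,0,0,0],
])

```text
time: 7.2
ee_pos: [0.5442, 0.3565, 0.1034]
eef_rot: [0.708, 0.707, 0.0, 0.0]
force: [-0.1, 1.3, -2.4]
width: 0.0369
gripper_force: 42.1
```

Request:
arm_command([
  [0.8,0,0,-0.025,0,0,0],
  [0.8,0,0,-0.01,0,0,0],
  [0.8,0,0,0,0,0,0],
  [0.8,0,0,0,0,0,0],
  [0.8,0,0,0,0,0,0],
])

```text
time: 7.7
ee_pos: [0.5454, 0.3584, 0.0724]
eef_rot: [0.707, 0.707, 0.002, 0.001]
force: [-0.7, 0.8, -2.2]
width: 0.0369
gripper_force: 42.0
```

Request:
arm_command([
  [0.8,-0.003,0.002,-0.006,0,0,0],
  [0.8,0,0,-0.004,0,0,0],
  [0.8,0,0,-0.003,0,0,0],
  [0.8,0,0,0,0,0,0],
  [0.8,0,0,0,0,0,0],
])

```text
time: 8.2
ee_pos: [0.5407, 0.3608, 0.061]
eef_rot: [0.707, 0.707, 0.001, -0.0]
force: [-6.0, -2.3, 15.4]
width: 0.0366
gripper_force: 43.4
```

Request:
arm_command([
  [0.8,0,0,0.002,0,0,0],
  [0.8,0,0,0,0,0,0],
  [0,0,0,0,0,0,0],
  [-0.4,0,0,0,0,0,0],
  [-0.4,0,0,0,0,0,0],
])

```text
time: 8.7
ee_pos: [0.54, 0.3596, 0.0583]
eef_rot: [0.707, 0.707, -0.0, -0.0]
force: [-0.5, -0.2, 0.0]
width: 0.0599
gripper_force: 0.0
```

Request:
arm_command([
  [-0.4,0,0,0.03,0,0,0],
  [-0.4,0,0,0.045,0,0,0],
  [-0.4,0,0,0.045,0,0,0],
  [-0.4,0,-0.035,0.035,0,0,0],
  [-0.4,0,-0.045,0.02,0,0,0],
])

```text
time: 9.2
ee_pos: [0.542, 0.2812, 0.2377]
eef_rot: [0.706, 0.708, 0.003, 0.001]
force: [1.0, -1.2, 0.8]
width: 0.0602
gripper_force: 0.0
```

Run:
```python
from h import *
o=r.observe();print(o["ee_pos"],o["width"],o["gripper_force"])
c=cam("wrist"); save(c,"wrist4.png")
```

```text
[0.54204674 0.28119122 0.23766248] 0.06017881030511816 0.0
```

View pics/wrist4.png

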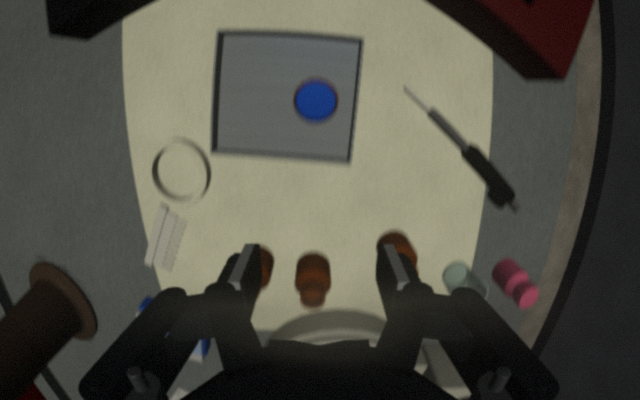

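Full A stands in the tray at pixel (316,100). Next is full B in nest 3.

Request:
arm_command([
  [-0.4,-0.007,-0.044,0,0,0,0],
  [-0.4,-0.007,-0.044,0,0,0,0],
  [-0.4,-0.007,-0.044,0,0,0,0],
  [-0.4,-0.007,-0.044,0,0,0,0],
  [-0.4,-0.007,-0.044,0,0,0,0],
])

```text
time: 9.75
ee_pos: [0.5045, 0.0581, 0.2331]
eef_rot: [0.707, 0.707, -0.0, -0.0]
force: [0.6, 1.0, -0.5]
width: 0.0596
gripper_force: 0.0
```

Request:
arm_command([
  [-0.4,-0.007,-0.044,0,0,0,0],
  [-0.4,-0.007,-0.044,0,0,0,0],
  [-0.4,-0.005,-0.041,0,0,0,0],
  [-0.4,0,0,0,0,0,0],
  [-0.4,0,0,0,0,0,0],
])

```text
time: 10.25
ee_pos: [0.4859, -0.0699, 0.2332]
eef_rot: [0.708, 0.706, 0.0, -0.0]
force: [-0.1, 0.7, -0.2]
width: 0.0601
gripper_force: 0.0
```

Run:
```python
from h import *
o=r.observe();print(o["ee_pos"],o["width"])
c=cam("wrist"); print(proj(c,[.487,-.0685,.154]))
h=cv2.cvtColor(c["im"],cv2.COLOR_RGB2HSV);H,S,V=[h[...,i].astype(int) for i in range(3)]
for b in blobs((H>105)&(H<125)&(S>150)&(V>60),200): print(b)
b=cam("side");h=cv2.cvtColor(b["im"],cv2.COLOR_RGB2HSV);H,S,V=[h[...,i].astype(int) for i in range(3)]
for x in blobs((H>105)&(H<125)&(S>150)&(V>60),60)+blobs((H>4)&(H<18)&(S>120)&(V>20)&(V<170),60):print(x)
```

```text
[ 0.48591036 -0.06992768  0.23322964] 0.060076313792049994
[320.04374244 201.24970721]
([207.5, 109.5], [202, 76, 12, 66, 251])
([322.0, 198.9], [298, 174, 49, 50, 1881])
([138.8, 127.4], [117, 116, 40, 24, 487])
([241.7, 144.1], [236, 139, 12, 12, 115])
([305.7, 220.6], [298, 213, 16, 16, 205])
([235.7, 276.1], [212, 264, 47, 24, 345])
([497.0, 334.9], [484, 322, 27, 27, 531])
([534.5, 387.8], [519, 374, 32, 26, 641])
([244.1, 156.4], [236, 148, 16, 17, 192])
([305.7, 179.6], [300, 174, 11, 10, 71])
([278.8, 197.5], [272, 183, 17, 23, 185])
([255.8, 203.5], [248, 190, 17, 27, 341])
([306.5, 234.8], [297, 224, 19, 20, 267])
```

Request:
arm_command([
  [-0.4,0.0015,0.001,-0.04,0,0,0],
  [-0.4,0,0,-0.04,0,0,0],
  [-0.4,0,0,-0.026,0,0,0],
  [-0.4,0,0,0,0,0,0],
  [0.2,0,0,0,0,0,0],
])

```text
time: 10.85
ee_pos: [0.4879, -0.0671, 0.1277]
eef_rot: [0.706, 0.708, -0.0, -0.0]
force: [-0.0, 0.8, 0.5]
width: 0.0468
gripper_force: 0.0
```

Request:
arm_command([
  [0.8,0,0,0,0,0,0],
  [0.8,0,0,0,0,0,0],
  [0.8,0,0,0,0,0,0],
  [0.8,0,0,0,0,0,0],
  [0.8,0,0,0.005,0,0,0],
])

```text
time: 11.35
ee_pos: [0.4874, -0.0683, 0.1328]
eef_rot: [0.707, 0.707, -0.0, -0.0]
force: [-0.5, -0.3, -1.6]
width: 0.0364
gripper_force: 40.2
```

Request:
arm_command([
  [0.8,0,0,0.035,0,0,0],
  [0.8,0,0,0.045,0,0,0],
  [0.8,0,0.035,0.025,0,0,0],
  [0.8,-0.002,0.042,0,0,0,0],
  [0.8,-0.002,0.042,0,0,0,0],
])

```text
time: 11.85
ee_pos: [0.4842, 0.0514, 0.2394]
eef_rot: [0.708, 0.706, 0.001, 0.001]
force: [0.5, 1.7, -2.0]
width: 0.0366
gripper_force: 43.0
```

Request:
arm_command([
  [0.8,-0.003,0.042,0,0,0,0],
  [0.8,-0.002,0.042,0,0,0,0],
  [0.8,-0.002,0.042,0,0,0,0],
  [0.8,-0.002,0.042,0,0,0,0],
  [0.8,-0.002,0.042,0,0,0,0],
])

```text
time: 12.35
ee_pos: [0.472, 0.262, 0.2375]
eef_rot: [0.707, 0.707, -0.0, 0.0]
force: [-0.2, -0.8, -1.7]
width: 0.0366
gripper_force: 42.9
```

Request:
arm_command([
  [0.8,-0.001,0.042,0,0,0,0],
  [0.8,-0.001,0.042,0,0,0,0],
  [0.8,0,0.022,-0.03,0,0,0],
  [0.8,0,0,-0.045,0,0,0],
  [0.8,0,0,0,0,0,0],
])

```text
time: 12.85
ee_pos: [0.465, 0.3637, 0.1554]
eef_rot: [0.707, 0.708, -0.008, -0.001]
force: [-2.7, -0.9, -2.6]
width: 0.0367
gripper_force: 42.6
```

Request:
arm_command([
  [0.8,0.001,0.001,-0.04,0,0,0],
  [0.8,0,0,-0.035,0,0,0],
  [0.8,0,0,-0.01,0,0,0],
  [0.8,0,0,0,0,0,0],
  [0.8,0,0,0,0,0,0],
])

```text
time: 13.35
ee_pos: [0.4732, 0.3683, 0.0798]
eef_rot: [0.707, 0.707, 0.001, 0.0]
force: [0.1, 0.7, -2.3]
width: 0.0367
gripper_force: 42.6
```

Request:
arm_command([
  [0.8,-0.005,-0.001,-0.008,0,0,0],
  [0.8,0,0,-0.005,0,0,0],
  [0.8,0,0,-0.003,0,0,0],
  [0.8,0,0,0,0,0,0],
  [0.8,0,0,0,0,0,0],
])

```text
time: 13.85
ee_pos: [0.4668, 0.367, 0.0623]
eef_rot: [0.707, 0.707, 0.0, -0.0]
force: [-0.7, 0.0, 2.2]
width: 0.0366
gripper_force: 43.0
```

Request:
arm_command([
  [0.4,0,0,0,0,0,0],
  [-0.25,0,0,0,0,0,0],
  [-0.25,0,0,0,0,0,0],
  [-0.25,0,0,0.035,0,0,0],
  [-0.3,0,0,0.045,0,0,0],
])

```text
time: 14.35
ee_pos: [0.4646, 0.365, 0.1393]
eef_rot: [0.707, 0.707, -0.003, -0.001]
force: [0.6, 0.2, 0.6]
width: 0.0557
gripper_force: 0.0
```

Request:
arm_command([
  [-0.4,0,-0.04,0.045,0,0,0],
  [-0.4,0,-0.045,0.02,0,0,0],
  [-0.4,0,-0.045,0,0,0,0],
  [-0.4,0,-0.045,0,0,0,0],
  [-0.4,0,-0.045,0,0,0,0],
])

```text
time: 14.85
ee_pos: [0.4668, 0.1518, 0.1995]
eef_rot: [0.707, 0.707, 0.001, 0.001]
force: [0.7, -0.9, 0.1]
width: 0.0596
gripper_force: 0.0
```

Request:
arm_command([
  [-0.4,0,0,0,0,0,0],
  [-0.4,0,0,0,0,0,0],
  [-0.4,0,0,0,0,0,0],
  [-0.4,0,0,0,0,0,0],
  [-0.4,0,0,0,0,0,0],
])

```text
time: 15.35
ee_pos: [0.4667, 0.1547, 0.199]
eef_rot: [0.706, 0.708, 0.0, -0.0]
force: [0.2, 0.6, 0.5]
width: 0.0598
gripper_force: 0.0
```

Run:
```python
from h import *
o=r.observe();print(o["ee_pos"],o["width"])
w=cam("wrist"); s=cam("side")
a=cv2.resize(s["im"][110:260,210:390],None,fx=3,fy=3,interpolation=cv2.INTER_CUBIC)
v=w["im"][:, 100:540]; a=cv2.resize(a,(336,280)); b=np.zeros((280,336,3),np.uint8)
v=cv2.resize(v,(440,400)); A=np.zeros((400,336,3),np.uint8);A[:280]=a
cv2.imwrite("pics/m5.png",np.hstack([A,v])[...,::-1])
h=cv2.cvtColor(s["im"],cv2.COLOR_RGB2HSV);H,S,V=[h[...,i].astype(int) for i in range(3)]
for x in blobs((H>4)&(H<18)&(S>120)&(V>20)&(V<170),60):print(x)
```

```text
[0.46668757 0.15467813 0.19895874] 0.05977015271355356
([245.1, 156.5], [238, 148, 14, 17, 166])
([223.8, 165.0], [216, 156, 16, 18, 198])
([303.5, 172.1], [297, 159, 14, 25, 291])
([280.0, 193.6], [272, 180, 17, 26, 322])
([255.8, 203.5], [248, 190, 17, 27, 341])
```

View pics/m5.png

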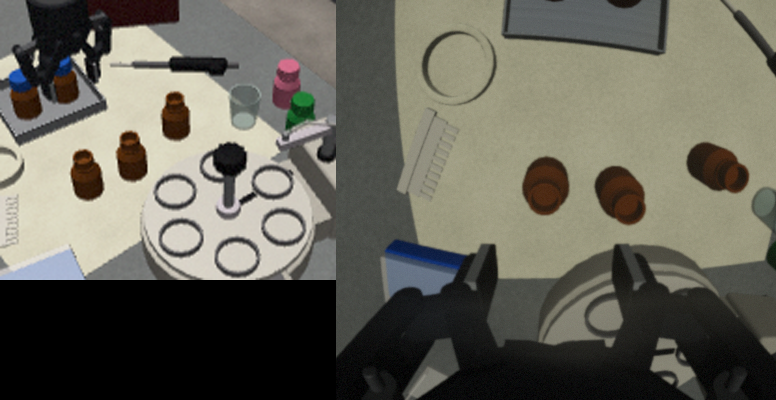

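Both capped bottles stand in the tray. The empties' necks are at wrist pixels (308,193), (392,209) and (499,178), all upright.

Run:
```python
from h import *
c=cam("wrist")
for p in[(308,193),(392,209),(499,178)]: print(onz(c,*p,.08))
```

```text
[0.45724455 0.14940668 0.08      ]
[0.53451127 0.13395655 0.08      ]
[0.64526885 0.16535655 0.08      ]
```

Request:
arm_command([
  [-0.4,-0.0085,-0.0085,-0.035,0,0,0],
  [-0.4,0,0,-0.045,0,0,0],
  [-0.4,0,0,-0.04,0,0,0],
  [-0.4,0,0,-0.02,0,0,0],
  [-0.4,0,0,0,0,0,0],
])

```text
time: 16.0
ee_pos: [0.4547, 0.1445, 0.0558]
eef_rot: [0.707, 0.707, -0.003, -0.002]
force: [-0.3, -0.4, -0.1]
width: 0.06
gripper_force: 0.0
```

Request:
arm_command([
  [0.4,0,0,0,0,0,0],
  [0.8,0,0,0,0,0,0],
  [0.8,0,0,0,0,0,0],
  [0.8,0,0,0,0,0,0],
  [0.8,0,0,0,0,0,0],
], squeeze=30)

```text
time: 16.5
ee_pos: [0.4598, 0.1454, 0.0607]
eef_rot: [0.707, 0.707, 0.002, 0.001]
force: [-0.5, -0.5, 5.3]
width: 0.0301
gripper_force: 31.7
```

Request:
arm_command([
  [0.8,0,0,0.03,0,0,0],
  [0.8,0,0,0.04,0,0,0],
  [0.8,0,0,0.045,0,0,0],
  [0.8,0.004,-0.035,0.02,0,0,0],
  [0.8,0.006,-0.042,0,0,0,0],
])

```text
time: 17.0
ee_pos: [0.4713, 0.0685, 0.1987]
eef_rot: [0.706, 0.708, 0.004, 0.003]
force: [-0.1, -0.7, -0.7]
width: 0.03
gripper_force: 31.3
```

Request:
arm_command([
  [0.8,0.006,-0.042,0,0,0,0],
  [0.8,0.006,-0.042,0,0,0,0],
  [0.8,0.006,-0.042,0,0,0,0],
  [0.8,0,-0.011,0,0,0,0],
  [0.8,0,0,0,0,0,0],
])

```text
time: 17.5
ee_pos: [0.4859, -0.0703, 0.194]
eef_rot: [0.708, 0.706, -0.0, -0.0]
force: [-0.6, 1.4, -0.5]
width: 0.0299
gripper_force: 31.2
```

Request:
arm_command([
  [0.8,0,0,0,0,0,0],
  [0.8,0,0,0,0,0,0],
  [0.8,0,0,0,0,0,0],
  [0.8,0,0,0,0,0,0],
  [0.8,0,0,0,0,0,0],
])

```text
time: 18.0
ee_pos: [0.4862, -0.0683, 0.1941]
eef_rot: [0.707, 0.708, 0.0, -0.0]
force: [0.1, 0.3, -1.0]
width: 0.0297
gripper_force: 31.2
```

Run:
```python
from h import *
o=r.observe();p=o["ee_pos"];print(p,o["width"])
w=cam("wrist"); s=cam("side")
a=cv2.resize(s["im"][140:280,230:390],None,fx=2.5,fy=2.5,interpolation=cv2.INTER_CUBIC)
v=cv2.resize(w["im"][100:300,220:420],None,fx=1.9,fy=1.9,interpolation=cv2.INTER_CUBIC); k=np.zeros((380,400,3),np.uint8);k[:350]=a
cv2.imwrite("pics/m6.png",np.hstack([k,v])[...,::-1])
print("neck exp",proj(w,p+[0,0,.0195]),"base exp",proj(w,p-[0,0,.0605]),"nest3 exp",proj(w,[.4876,-.0688,.08]))
```

```text
[ 0.48619167 -0.0683265   0.19406528] 0.02966652945363134
neck exp [318.84285164 274.17465013] base exp [318.5992609  211.96881133] nest3 exp [320.12715896 189.82448148]
```

View pics/m6.png

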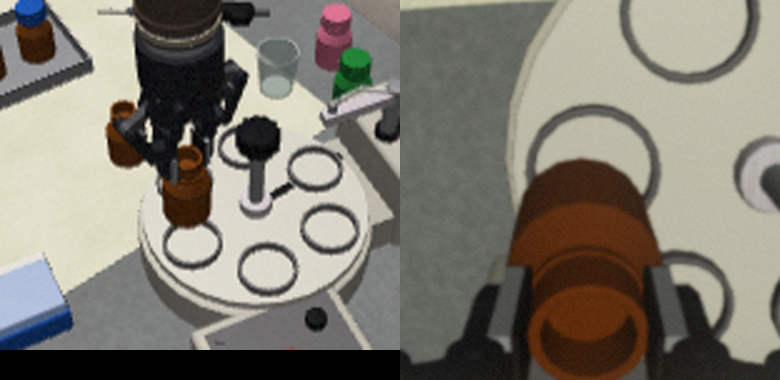

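Request:
arm_command([
  [0.8,0.0015,0,-0.025,0,0,0],
  [0.8,0,0,-0.018,0,0,0],
  [0.8,0,0,-0.004,0,0,0],
  [0.8,0,0,0,0,0,0],
  [0.8,0,0,0,0,0,0],
])

```text
time: 18.6
ee_pos: [0.4885, -0.0692, 0.1479]
eef_rot: [0.707, 0.707, 0.0, 0.001]
force: [0.6, -0.5, -0.0]
width: 0.0301
gripper_force: 31.3
```

Request:
arm_command([
  [0.8,0,0,-0.005,0,0,0],
  [0.8,0,0,-0.004,0,0,0],
  [0.8,0,0,-0.003,0,0,0],
  [0.8,0,0,0,0,0,0],
  [0.8,0,0,0,0,0,0],
])

```text
time: 19.1
ee_pos: [0.4876, -0.069, 0.135]
eef_rot: [0.707, 0.707, -0.0, -0.0]
force: [0.3, -0.1, -0.9]
width: 0.0299
gripper_force: 31.2
```

Bottle bottom is at about 0.0745, inside the ring with no contact force.

Request:
arm_command([
  [0.8,0,0,-0.0025,0,0,0],
  [0.8,0,0,-0.0015,0,0,0],
  [0.8,0,0,0,0,0,0],
  [0.8,0,0,0,0,0,0],
  [0.8,0,0,0,0,0,0],
])

```text
time: 19.6
ee_pos: [0.4877, -0.069, 0.1311]
eef_rot: [0.707, 0.707, -0.0, -0.0]
force: [0.1, 0.6, 0.0]
width: 0.0301
gripper_force: 31.2
```

Request:
arm_command([
  [0.5,0,0,0,0,0,0],
  [-0.3,0,0,0,0,0,0],
  [-0.3,0,0,0,0,0,0],
  [-0.3,0,0,0.03,0,0,0],
  [-0.3,0,0,0.045,0,0,0],
])

```text
time: 20.1
ee_pos: [0.4849, -0.0684, 0.2038]
eef_rot: [0.707, 0.707, -0.002, -0.003]
force: [0.1, 0.4, 0.0]
width: 0.0557
gripper_force: 0.0
```

Request:
arm_command([
  [-0.4,0.008,0.04,0.01,0,0,0],
  [-0.4,0.01,0.042,0,0,0,0],
  [-0.4,0.01,0.042,0,0,0,0],
  [-0.4,0.01,0.042,0,0,0,0],
  [-0.4,0.01,0.037,-0.02,0,0,0],
])

```text
time: 20.6
ee_pos: [0.5387, 0.1365, 0.1993]
eef_rot: [0.707, 0.707, 0.003, 0.002]
force: [1.8, -1.0, 0.4]
width: 0.0601
gripper_force: 0.0
```

Request:
arm_command([
  [-0.4,0,0,0,0,0,0],
  [-0.4,0,0,0,0,0,0],
  [-0.4,0,0,0,0,0,0],
  [-0.4,0,0,0,0,0,0],
  [-0.4,0,0,0,0,0,0],
])

```text
time: 21.1
ee_pos: [0.536, 0.1329, 0.1967]
eef_rot: [0.708, 0.707, 0.0, 0.0]
force: [-0.2, -0.0, -1.0]
width: 0.0597
gripper_force: 0.0
```

Run:
```python
from h import *
o=r.observe();p=o["ee_pos"];print(p,o["width"])
w=cam("wrist"); s=cam("side"); save(w,"w7.png")
h=cv2.cvtColor(w["im"],cv2.COLOR_RGB2HSV);H,S,V=[h[...,i].astype(int) for i in range(3)]
for x in blobs((H>4)&(H<18)&(S>120)&(V>20),300):print(x)
print("e1",proj(w,[.536,.134,.08]),proj(w,[.536,.134,.0]),"e2",proj(w,[.6475,.165,.08]))
h=cv2.cvtColor(s["im"],cv2.COLOR_RGB2HSV);H,S,V=[h[...,i].astype(int) for i in range(3)]
for x in blobs((H>4)&(H<18)&(S>120)&(V>20)&(V<170),60):print(x)
```

```text
[0.5359925  0.13287736 0.1967202 ] 0.059689824175550577
([429.4, 145.5], [403, 121, 54, 49, 1740])
([318.6, 175.0], [296, 148, 46, 56, 1935])
e1 [318.36824502 187.17063255] [318.23874172 166.40217435] e2 [442.2670965  154.29681196]
([244.1, 156.5], [236, 148, 16, 17, 194])
([223.8, 164.9], [216, 156, 16, 18, 198])
([303.5, 172.1], [297, 159, 14, 25, 291])
([280.0, 193.6], [272, 180, 17, 26, 322])
([305.3, 230.4], [296, 216, 19, 28, 424])
```

Request:
arm_command([
  [-0.4,0,0.0015,-0.035,0,0,0],
  [-0.4,0,0,-0.045,0,0,0],
  [-0.4,0,0,-0.037,0,0,0],
  [-0.4,0,0,-0.02,0,0,0],
  [-0.4,0,0,0,0,0,0],
])

```text
time: 21.7
ee_pos: [0.5323, 0.1345, 0.0556]
eef_rot: [0.707, 0.707, -0.003, -0.002]
force: [-0.6, 0.0, -0.8]
width: 0.0596
gripper_force: 0.0
```

Request:
arm_command([
  [0.4,0,0,0,0,0,0],
  [0.8,0,0,0,0,0,0],
  [0.8,0,0,0,0,0,0],
  [0.8,0,0,0,0,0,0],
  [0.8,0,0,0,0,0,0],
])

```text
time: 22.2
ee_pos: [0.5375, 0.1357, 0.061]
eef_rot: [0.707, 0.707, 0.002, 0.001]
force: [-0.3, 0.1, 6.5]
width: 0.0297
gripper_force: 31.0
```

Request:
arm_command([
  [0.8,0,0,0.03,0,0,0],
  [0.8,0,0,0.04,0,0,0],
  [0.8,0,0,0.045,0,0,0],
  [0.8,0,-0.035,0.02,0,0,0],
  [0.8,-0.001,-0.042,0,0,0,0],
])

```text
time: 22.7
ee_pos: [0.5381, 0.0591, 0.1991]
eef_rot: [0.706, 0.708, 0.004, 0.003]
force: [1.4, -1.0, 0.3]
width: 0.0297
gripper_force: 30.4
```

Request:
arm_command([
  [0.8,-0.001,-0.036,0,0,0,0],
  [0.8,-0.001,-0.019,0,0,0,0],
  [0.8,0,0,0,0,0,0],
  [0.8,0,0,0,0,0,0],
  [0.8,0,0,0,0,0,0],
])

```text
time: 23.2
ee_pos: [0.5326, 0.0044, 0.1939]
eef_rot: [0.707, 0.707, 0.0, -0.0]
force: [-0.1, 0.2, -0.9]
width: 0.0298
gripper_force: 30.4
```

Request:
arm_command([
  [0.8,0,0,0,0,0,0],
  [0.8,0,0,0,0,0,0],
  [0.8,0,0,0,0,0,0],
  [0.8,0,0,0,0,0,0],
  [0.8,0,0,0,0,0,0],
])

```text
time: 23.7
ee_pos: [0.5327, 0.0037, 0.1941]
eef_rot: [0.707, 0.707, -0.0, -0.0]
force: [-0.9, 0.5, 0.2]
width: 0.0297
gripper_force: 30.4
```

Run:
```python
from h import *
o=r.observe();p=o["ee_pos"];print(p,o["width"])
w=cam("wrist"); save(w,"w8.png"); s=cam("side")
a=cv2.resize(s["im"][140:280,230:390],None,fx=2.5,fy=2.5,interpolation=cv2.INTER_CUBIC)
v=cv2.resize(w["im"][100:300,220:420],None,fx=1.9,fy=1.9,interpolation=cv2.INTER_CUBIC); k=np.zeros((380,400,3),np.uint8);k[:350]=a
cv2.imwrite("pics/m8.png",np.hstack([k,v])[...,::-1])
f=lambda q:((q-[220,100])*1.9+[400,0]).round(1)
print("neck exp",f(proj(w,p+[0,0,.019])),"nest2 exp",f(proj(w,[.5335,.0025,.08])))
```

```text
[0.53272083 0.00368574 0.19405084] 0.029734527852278002
neck exp [587.8 329.8] nest2 exp [588.9 172.1]
```

View pics/m8.png

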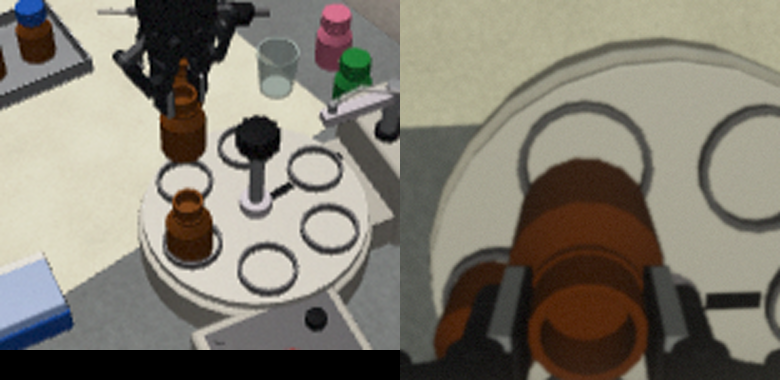

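Bottle 1 stands in its nest, and the neck is at (588,332) as expected. The ring for nest 2 is centred under the bottle, so I'm lowering it.

Request:
arm_command([
  [0.8,0,-0.0005,-0.025,0,0,0],
  [0.8,0,0,-0.02,0,0,0],
  [0.8,0,0,-0.006,0,0,0],
  [0.8,0,0,0,0,0,0],
  [0.8,0,0,0,0,0,0],
])

```text
time: 24.3
ee_pos: [0.5334, 0.0029, 0.1438]
eef_rot: [0.707, 0.707, 0.0, 0.0]
force: [-0.2, 0.1, -0.7]
width: 0.0295
gripper_force: 30.4
```

Request:
arm_command([
  [0.8,0,0,-0.004,0,0,0],
  [0.8,0,0,-0.003,0,0,0],
  [0.8,0,0,-0.002,0,0,0],
  [0.8,0,0,0,0,0,0],
  [0.8,0,0,0,0,0,0],
])

```text
time: 24.8
ee_pos: [0.5327, 0.003, 0.1341]
eef_rot: [0.707, 0.707, 0.0, 0.0]
force: [0.3, 0.4, -0.3]
width: 0.0295
gripper_force: 30.4
```

Now lower the last 2.5 mm, release, and go to e2.

Request:
arm_command([
  [0.8,0,0,-0.0025,0,0,0],
  [0.8,0,0,0,0,0,0],
  [0.5,0,0,0,0,0,0],
  [-0.3,0,0,0,0,0,0],
  [-0.3,0,0,0,0,0,0],
])

```text
time: 25.3
ee_pos: [0.5329, 0.003, 0.1318]
eef_rot: [0.707, 0.707, 0.0, 0.0]
force: [-0.3, 0.1, 0.4]
width: 0.0552
gripper_force: 0.0
```

Request:
arm_command([
  [-0.3,0,0,0.03,0,0,0],
  [-0.3,0,0,0.035,0,0,0],
  [-0.4,0.025,0.036,0,0,0,0],
  [-0.4,0.03,0.04,0,0,0,0],
  [-0.4,0.03,0.04,0,0,0,0],
])

```text
time: 25.8
ee_pos: [0.6191, 0.1199, 0.1978]
eef_rot: [0.708, 0.707, 0.001, 0.001]
force: [1.5, -0.0, 0.7]
width: 0.0598
gripper_force: 0.0
```

Request:
arm_command([
  [-0.4,0.029,0.045,0,0,0,0],
  [-0.4,0,0,0,0,0,0],
  [-0.4,0,0,0,0,0,0],
  [-0.4,0,0,0,0,0,0],
  [-0.4,0,0,0,0,0,0],
])

```text
time: 26.3
ee_pos: [0.6441, 0.1598, 0.1966]
eef_rot: [0.708, 0.707, -0.0, -0.0]
force: [-0.2, 0.2, -0.2]
width: 0.0599
gripper_force: 0.0
```

Run:
```python
from h import *
o=r.observe();p=o["ee_pos"];print(p,o["width"])
w=cam("wrist"); s=cam("side"); save(w,"w9.png")
h=cv2.cvtColor(w["im"],cv2.COLOR_RGB2HSV);H,S,V=[h[...,i].astype(int) for i in range(3)]
for x in blobs((H>4)&(H<18)&(S>120)&(V>20),300):print(x)
print("e2",proj(w,[.6475,.165,.08]),proj(w,[.6475,.165,.0]))
h=cv2.cvtColor(s["im"],cv2.COLOR_RGB2HSV);H,S,V=[h[...,i].astype(int) for i in range(3)]
for x in blobs((H>4)&(H<18)&(S>120)&(V>20)&(V<170),60):print(x)
```

```text
[0.64414027 0.15975224 0.19659684] 0.059905246249970304
([322.1, 170.2], [299, 143, 47, 55, 1912])
([196.4, 368.4], [169, 338, 52, 62, 1676])
e2 [322.41560417 182.64202683] [321.5017413  162.78748266]
([244.1, 156.4], [236, 148, 16, 17, 191])
([223.9, 164.9], [216, 156, 16, 18, 199])
([303.5, 172.1], [297, 159, 14, 25, 291])
([304.3, 218.4], [295, 191, 20, 53, 791])
```

Request:
arm_command([
  [-0.4,0.0033,0.005,-0.035,0,0,0],
  [-0.4,0,0,-0.045,0,0,0],
  [-0.4,0,0,-0.037,0,0,0],
  [-0.4,0,0,-0.02,0,0,0],
  [-0.4,0,0,0,0,0,0],
])

```text
time: 26.9
ee_pos: [0.6442, 0.1644, 0.0553]
eef_rot: [0.708, 0.707, -0.004, -0.002]
force: [-0.5, 1.3, -0.3]
width: 0.0596
gripper_force: 0.0
```

Request:
arm_command([
  [0.4,0,0,0,0,0,0],
  [0.8,0,0,0,0,0,0],
  [0.8,0,0,0,0,0,0],
  [0.8,0,0,0,0,0,0],
  [0.8,0,0,0,0,0,0],
])

```text
time: 27.4
ee_pos: [0.6499, 0.1663, 0.062]
eef_rot: [0.707, 0.707, 0.002, 0.001]
force: [-0.3, -0.3, 6.7]
width: 0.0302
gripper_force: 31.4
```

Request:
arm_command([
  [0.8,0,0,0.03,0,0,0],
  [0.8,0,0,0.04,0,0,0],
  [0.8,0,0,0.045,0,0,0],
  [0.8,-0.006,-0.035,0.02,0,0,0],
  [0.8,-0.008,-0.042,0,0,0,0],
])

```text
time: 27.9
ee_pos: [0.6375, 0.0902, 0.2003]
eef_rot: [0.706, 0.708, 0.004, 0.003]
force: [0.2, -1.1, 0.2]
width: 0.0297
gripper_force: 30.9
```

Request:
arm_command([
  [0.8,-0.008,-0.042,0,0,0,0],
  [0.8,-0.007,-0.036,0,0,0,0],
  [0.8,-0.002,-0.01,0,0,0,0],
  [0.8,0,0,0,0,0,0],
  [0.8,0,0,0,0,0,0],
])

```text
time: 28.4
ee_pos: [0.6172, 0.0018, 0.1945]
eef_rot: [0.707, 0.707, 0.0, -0.0]
force: [-0.1, 0.2, -0.8]
width: 0.0298
gripper_force: 30.9
```

Request:
arm_command([
  [0.8,0,0,0,0,0,0],
  [0.8,0,0,0,0,0,0],
  [0.8,0,0,0,0,0,0],
  [0.8,0,0,0,0,0,0],
  [0.8,0,0,0,0,0,0],
])

```text
time: 28.9
ee_pos: [0.6171, 0.0014, 0.1945]
eef_rot: [0.707, 0.707, -0.0, -0.0]
force: [1.3, -0.6, -0.9]
width: 0.0298
gripper_force: 30.9
```

Run:
```python
from h import *
o=r.observe();p=o["ee_pos"];print(p,o["width"])
w=cam("wrist"); save(w,"w10.png"); s=cam("side")
a=cv2.resize(s["im"][140:280,230:390],None,fx=2.5,fy=2.5,interpolation=cv2.INTER_CUBIC)
v=cv2.resize(w["im"][100:300,220:420],None,fx=1.9,fy=1.9,interpolation=cv2.INTER_CUBIC); k=np.zeros((380,400,3),np.uint8);k[:350]=a
cv2.imwrite("pics/m10.png",np.hstack([k,v])[...,::-1])
f=lambda q:((q-[220,100])*1.9+[400,0]).round(1)
print("neck exp",f(proj(w,p+[0,0,.018])),"nest1 exp",f(proj(w,[.6185,.000,.08])))
```

```text
[0.61712455 0.00140127 0.19452488] 0.029786483094389055
neck exp [587.8 327.7] nest1 exp [590.2 172.3]
```

View pics/m10.png

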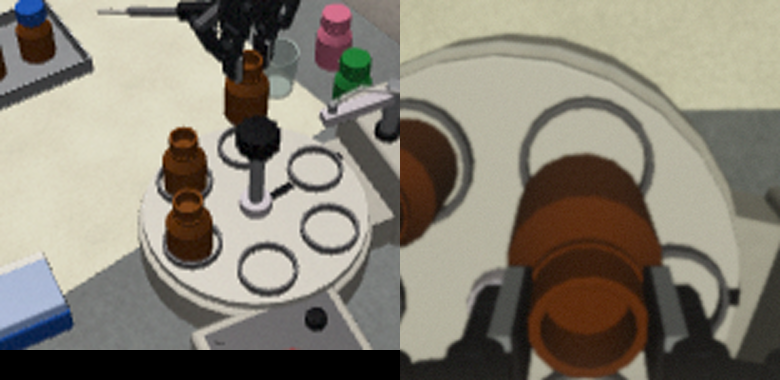

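Two bottles stand in nests 3 and 2, and the third is above nest 1, with the ring at (587,~165) and neck at (588,327) lined up. I'm lowering it.

Request:
arm_command([
  [0.8,0.0005,0.001,-0.025,0,0,0],
  [0.8,0,0,-0.02,0,0,0],
  [0.8,0,0,-0.005,0,0,0],
  [0.8,0,0,0,0,0,0],
  [0.8,0,0,0,0,0,0],
])

```text
time: 29.5
ee_pos: [0.6184, 0.0019, 0.1455]
eef_rot: [0.707, 0.707, 0.001, 0.001]
force: [0.4, -0.0, -0.1]
width: 0.03
gripper_force: 30.9
```

Request:
arm_command([
  [0.8,0,0,-0.004,0,0,0],
  [0.8,0,0,-0.003,0,0,0],
  [0.8,0,0,-0.002,0,0,0],
  [0.8,0,0,0,0,0,0],
  [0.8,0,0,0,0,0,0],
])

```text
time: 30.0
ee_pos: [0.6175, 0.002, 0.1355]
eef_rot: [0.707, 0.707, -0.0, -0.0]
force: [0.5, -0.6, -0.8]
width: 0.0298
gripper_force: 30.9
```

Request:
arm_command([
  [0.8,0,0,-0.0025,0,0,0],
  [0.8,0,0,0,0,0,0],
  [0.5,0,0,0,0,0,0],
  [-0.3,0,0,0,0,0,0],
  [-0.3,0,0,0,0,0,0],
])

```text
time: 30.5
ee_pos: [0.6178, 0.002, 0.1333]
eef_rot: [0.707, 0.707, 0.0, 0.0]
force: [-0.1, -1.1, -0.4]
width: 0.0554
gripper_force: 0.0
```

Request:
arm_command([
  [-0.4,0,0,0.03,0,0,0],
  [-0.4,0,0,0.045,0,0,0],
  [-0.4,0,0,0.045,0,0,0],
  [-0.5,0,0.03,0,0,0,8.5],
  [-0.5,0,0.03,0,0,0,8.5],
])

```text
time: 31.0
ee_pos: [0.6195, 0.0619, 0.2566]
eef_rot: [0.593, 0.805, 0.002, 0.002]
force: [-0.1, -0.5, -0.8]
width: 0.0641
gripper_force: 0.0
```

```bash
cat > tb.py <<'E'
from h import *
def bar(c,ctr,lo=.028,hi=.048):
    g=cv2.cvtColor(c["im"],cv2.COLOR_RGB2GRAY).astype(float); out=[]
    for a in range(0,360):
        t=np.radians(a); v=[]
        for rr in np.linspace(lo,hi,8):
            u=proj(c,[ctr[0]+rr*np.cos(t),ctr[1]+rr*np.sin(t),.071])
            if 0<=u[0]<639 and 0<=u[1]<399: v.append(g[int(round(u[1])),int(round(u[0]))])
        out.append(np.mean(v) if v else 255)
    return np.array(out)
E
python3 - <<'E'
from tb import *
o=r.observe();print(o["ee_pos"],o["q"][5])
for n in("side","scene"):
    c=cam(n); b=bar(c,(.5725,-.0725)); i=[int(x) for x in np.argsort(b)[:14]];print(n,[(a,int(b[a])) for a in i])
    h=cv2.cvtColor(c["im"],cv2.COLOR_RGB2HSV);H,S,V=[h[...,i].astype(int) for i in range(3)]
    for x in blobs((H>4)&(H<18)&(S>120)&(V>20)&(V<170),60):
        if 200<x[0][0]<400 and x[0][1]>130: print(x)
    for k in((.4876,-.069),(.533,.003),(.6178,.001)): print(proj(c,[*k,.11]).round(1))
E
```

```text
[0.61947008 0.06193261 0.25658135] -0.27084049810043737
side [(6, 22), (5, 23), (2, 27), (3, 27), (4, 27), (7, 33), (8, 43), (9, 48), (1, 49), (59, 57), (58, 58), (0, 58), (57, 59), (44, 60)]
([244.1, 156.5], [236, 148, 16, 17, 192])
([223.8, 164.9], [216, 156, 16, 18, 198])
([325.2, 187.9], [320, 177, 15, 27, 187])
([304.3, 218.4], [295, 191, 20, 53, 792])
[305.7 228.6]
[303.6 203.7]
[328.6 190.2]
scene [(1, 58), (2, 59), (3, 59), (0, 61), (4, 63), (5, 72), (359, 75), (208, 76), (207, 76), (206, 79), (358, 80), (205, 81), (209, 81), (204, 81)]
([321.4, 158.5], [316, 153, 11, 10, 69])
([341.1, 175.2], [334, 170, 13, 9, 61])
[319.3 158.9]
[339.3 175. ]
[328.5 196.9]
```

All three bottles are seen standing in nests 1–3. Next is pre-rotating and moving over the knob.

Request:
arm_command([
  [-0.5,-0.01,-0.03,0,0,0,8.58],
  [-0.5,-0.01,-0.03,0,0,0,8.58],
  [-0.5,-0.01,-0.03,0,0,0,8.58],
  [-0.5,-0.01,-0.03,0,0,0,8.58],
  [-0.5,-0.0065,-0.0145,0,0,0,8.58],
])

```text
time: 31.6
ee_pos: [0.5701, -0.0754, 0.2529]
eef_rot: [0.258, 0.966, -0.001, -0.0]
force: [0.2, 1.4, 0.7]
width: 0.0641
gripper_force: 0.0
```

Request:
arm_command([
  [-0.5,0,0,0,0,0,8.58],
  [-0.5,0,0,0,0,0,8.58],
  [-0.5,0,0,0,0,0,8.58],
  [-0.5,0,0,0,0,0,8.58],
  [-0.5,0,0,0,0,0,8.58],
])

```text
time: 32.1
ee_pos: [0.5708, -0.0733, 0.2529]
eef_rot: [-0.114, 0.994, -0.0, -0.0]
force: [-0.4, -0.5, 0.6]
width: 0.0638
gripper_force: 0.0
```

Request:
arm_command([
  [-0.5,0,0,0,0,0,8.58],
  [-0.5,0,0,0,0,0,8.58],
  [-0.5,0,0,0,0,0,0],
  [-0.5,0,0,0,0,0,0],
  [-0.5,0,0,0,0,0,0],
])

```text
time: 32.6
ee_pos: [0.571, -0.0728, 0.253]
eef_rot: [-0.257, 0.966, -0.0, -0.0]
force: [-0.8, -0.6, -0.3]
width: 0.0642
gripper_force: 0.0
```

Run:
```python
from h import *
o=r.observe();print(o["ee_pos"],o["q"][5],o["width"],R.from_quat(o["eef_rot"]).as_matrix().round(3).tolist())
```

```text
[ 0.57104579 -0.07276283  0.25304608] -2.2932270334929634 0.0641546721553487 [[-0.868, -0.497, -0.0], [-0.497, 0.868, -0.0], [0.0, -0.0, -1.0]]
```

Request:
arm_command([
  [-0.5,0.0018,0,-0.03,0,0,0],
  [-0.5,0,0,-0.03,0,0,0],
  [-0.5,0,0,-0.027,0,0,0],
  [-0.5,0,0,0,0,0,0],
  [-0.5,0,0,0,0,0,0],
], squeeze=40)

```text
time: 33.1
ee_pos: [0.5728, -0.0725, 0.166]
eef_rot: [-0.258, 0.966, 0.0, -0.0]
force: [0.3, 0.2, 0.8]
width: 0.0643
gripper_force: 0.0
```

Request:
arm_command([
  [0.2,0,0,0,0,0,0],
  [0.7,0,0,0,0,0,0],
  [0.7,0,0,0,0,0,0],
  [0.7,0,0,0,0,0,0],
  [0.7,0,0,0,0,0,0],
])

```text
time: 33.6
ee_pos: [0.5732, -0.0707, 0.1688]
eef_rot: [-0.258, 0.966, 0.002, 0.001]
force: [-3.6, 4.6, 5.9]
width: 0.0404
gripper_force: 41.8
```

Request:
arm_command([
  [0.7,0,0,0,0,0,-3],
  [0.7,0,0,0,0,0,-5],
  [0.7,0,0,0,0,0,-7],
  [0.7,0,0,0,0,0,-7],
  [0.7,0,0,0,0,0,-7],
])

```text
time: 34.1
ee_pos: [0.5732, -0.0704, 0.1688]
eef_rot: [-0.006, 1.0, 0.002, 0.0]
force: [-3.9, 6.5, 6.1]
width: 0.0412
gripper_force: 41.9
```

Request:
arm_command([
  [0.7,0,0,0,0,0,-7],
  [0.7,0,0,0,0,0,-7],
  [0.7,0,0,0,0,0,-7],
  [0.7,0,0,0,0,0,-7],
  [0.7,0,0,0,0,0,-7],
])

```text
time: 34.6
ee_pos: [0.5732, -0.0701, 0.1688]
eef_rot: [0.295, 0.955, 0.002, -0.0]
force: [-3.1, 6.0, 4.4]
width: 0.0405
gripper_force: 41.9
```

Run:
```python
from tb import *
o=r.observe();m=R.from_quat(o["eef_rot"]).as_matrix();print(o["ee_pos"],o["q"][5],np.degrees(np.arctan2(m[1,1],m[0,1])))
for n in("side","scene"):
    c=cam(n); b=bar(c,(.5725,-.0725)); i=[int(x) for x in np.argsort(b)[:10]];print(n,[(a,int(b[a])) for a in i])
    h=cv2.cvtColor(c["im"],cv2.COLOR_RGB2HSV);H,S,V=[h[...,i].astype(int) for i in range(3)]
    for x in blobs((H>4)&(H<18)&(S>120)&(V>20)&(V<170),60):
        if 200<x[0][0]<400 and x[0][1]>130: print(x)
```

```text
[ 0.57323464 -0.07006524  0.16876957] -1.1729087839619936 55.640710900642624
side [(300, 28), (302, 29), (301, 29), (298, 32), (303, 32), (299, 39), (304, 43), (297, 49), (305, 49), (296, 57)]
([244.2, 156.5], [236, 148, 16, 17, 193])
([223.8, 165.0], [216, 156, 16, 18, 201])
([323.7, 191.1], [321, 178, 7, 26, 83])
([356.6, 201.5], [348, 187, 18, 27, 365])
([302.7, 203.3], [294, 189, 18, 28, 394])
scene [(292, 64), (291, 64), (290, 64), (289, 64), (293, 64), (283, 65), (282, 66), (284, 66), (285, 66), (286, 66)]
([295.4, 202.2], [287, 195, 15, 12, 89])
([329.8, 198.9], [322, 194, 14, 9, 61])
```

The table follows the gripper (bar 4.5° to -59°), so I'm continuing.

Request:
arm_command([
  [0.7,0,0,0,0,0,-7],
  [0.7,0,0,0,0,0,-7],
  [0.7,0,0,0,0,0,-7],
  [0.7,0,0,0,0,0,-7],
  [0.7,0,0,0,0,0,-7],
])

```text
time: 35.2
ee_pos: [0.5735, -0.0699, 0.1688]
eef_rot: [0.569, 0.822, 0.002, -0.001]
force: [-2.9, 6.4, 3.6]
width: 0.0409
gripper_force: 41.8
```

Request:
arm_command([
  [0.7,0,0,0,0,0,-7],
  [0.7,0,0,0,0,0,-7],
  [0.7,0,0,0,0,0,-7],
  [0.7,0,0,0,0,0,-7],
  [0.7,0,0,0,0,0,-7],
])

```text
time: 35.7
ee_pos: [0.5739, -0.0699, 0.1688]
eef_rot: [0.79, 0.613, 0.002, -0.001]
force: [-3.0, 7.3, 4.2]
width: 0.0408
gripper_force: 41.7
```

Request:
arm_command([
  [0.7,0,0,0,0,0,-7],
  [0.7,0,0,0,0,0,-7],
  [0.7,0,0,0,0,0,-7],
  [0.7,0,0,0,0,0,-7],
  [0.7,0,0,0,0,0,-7],
])

```text
time: 36.2
ee_pos: [0.5741, -0.0701, 0.1688]
eef_rot: [0.938, 0.347, 0.002, -0.001]
force: [-1.6, 7.4, 4.0]
width: 0.0408
gripper_force: 41.7
```

Request:
arm_command([
  [0.7,0,0,0,0,0,-7],
  [0.7,0,0,0,0,0,-7],
  [0.7,0,0,0,0,0,-7],
  [0.7,0,0,0,0,0,-7],
  [0.7,0,0,0,0,0,-7],
])

```text
time: 36.7
ee_pos: [0.5743, -0.0704, 0.1688]
eef_rot: [0.999, 0.05, 0.002, -0.001]
force: [-0.9, 6.6, 3.5]
width: 0.0411
gripper_force: 41.7
```

Request:
arm_command([
  [0.7,0,0,0,0,0,-7],
  [0.7,0,0,0,0,0,-7],
  [0.7,0,0,0,0,0,-7],
  [0.7,0,0,0,0,0,-5],
  [0.7,0,0,0,0,0,-2],
])

```text
time: 37.2
ee_pos: [0.5742, -0.0707, 0.1688]
eef_rot: [0.981, -0.192, 0.001, -0.001]
force: [-0.1, 6.5, 3.4]
width: 0.0405
gripper_force: 41.7
```

Request:
arm_command([
  [0.7,0,0,0,0,0,0],
  [0.7,0,0,0,0,0,0],
  [0.2,0,0,0,0,0,0],
  [-0.5,0,0,0,0,0,0],
  [-0.5,0,0,0,0,0,0],
])

```text
time: 37.7
ee_pos: [0.574, -0.0728, 0.1677]
eef_rot: [0.982, -0.191, 0.002, 0.0]
force: [-0.2, -0.1, -0.2]
width: 0.0635
gripper_force: 0.0
```

Run:
```python
from tb import *
o=r.observe();m=R.from_quat(o["eef_rot"]).as_matrix();print(o["ee_pos"],o["q"][5],np.degrees(np.arctan2(m[1,1],m[0,1])))
for n in("side","scene"):
    c=cam(n); b=bar(c,(.5725,-.0725)); i=[int(x) for x in np.argsort(b)[:10]];print(n,[(a,int(b[a])) for a in i])
    h=cv2.cvtColor(c["im"],cv2.COLOR_RGB2HSV);H,S,V=[h[...,i].astype(int) for i in range(3)]
    for x in blobs((H>4)&(H<18)&(S>120)&(V>20)&(V<170),60):
        if 200<x[0][0]<400 and x[0][1]>130: print(x)
```

```text
[ 0.57396348 -0.07281068  0.16766012] 1.7543708665908326 -112.03131677584938
side [(122, 28), (121, 28), (123, 30), (124, 33), (257, 33), (119, 33), (120, 33), (259, 34), (258, 34), (256, 35)]
([244.1, 156.5], [236, 148, 16, 17, 194])
([223.8, 164.9], [216, 156, 16, 18, 197])
([364.7, 220.4], [356, 206, 19, 29, 418])
([309.8, 232.4], [301, 217, 19, 30, 439])
([341.9, 239.1], [333, 224, 19, 30, 456])
scene [(125, 62), (124, 62), (123, 63), (126, 64), (122, 68), (127, 69), (128, 69), (121, 74), (208, 78), (207, 78)]
([285.0, 163.3], [278, 153, 15, 18, 151])
```

Request:
arm_command([
  [-0.5,0,0,0.035,0,0,0],
  [-0.5,0,0,0.025,0,0,8],
  [-0.5,0,0.001,0,0,0,8],
  [-0.5,0,0.001,0,0,0,8],
  [-0.5,0,0,0,0,0,8],
])

```text
time: 38.3
ee_pos: [0.5731, -0.0709, 0.2267]
eef_rot: [0.996, 0.089, 0.001, 0.0]
force: [0.5, -0.3, 0.0]
width: 0.0641
gripper_force: 0.0
```

Request:
arm_command([
  [-0.5,0,0,0,0,0,8],
  [-0.5,0,0,0,0,0,8],
  [-0.5,0,0,0,0,0,8],
  [-0.5,0,0,0,0,0,8],
  [-0.5,0,0,0,0,0,8],
])

```text
time: 38.8
ee_pos: [0.5729, -0.0709, 0.2262]
eef_rot: [0.905, 0.425, 0.0, 0.0]
force: [-0.4, -0.5, 0.0]
width: 0.0639
gripper_force: 0.0
```

Request:
arm_command([
  [-0.5,0,0,0,0,0,8],
  [-0.5,0,0,0,0,0,8],
  [-0.5,0,0,0,0,0,8],
  [-0.5,0,0,0,0,0,8],
  [-0.5,0,0,0,0,0,8],
])

```text
time: 39.3
ee_pos: [0.5729, -0.0709, 0.2262]
eef_rot: [0.706, 0.709, -0.0, 0.0]
force: [-0.2, 0.7, -0.3]
width: 0.0643
gripper_force: 0.0
```

Request:
arm_command([
  [-0.5,0,0,0,0,0,8],
  [-0.5,0,0,0,0,0,8],
  [-0.5,0,0,0,0,0,8],
  [-0.5,0,0,0,0,0,8],
  [-0.5,0,0,0,0,0,0],
])

```text
time: 39.8
ee_pos: [0.5729, -0.0709, 0.2262]
eef_rot: [0.485, 0.874, -0.0, 0.0]
force: [0.4, -1.1, 0.4]
width: 0.0638
gripper_force: 0.0
```

Request:
arm_command([
  [-0.5,0,0,-0.02,0,0,0],
  [-0.5,0,0,-0.03,0,0,0],
  [-0.5,0,0,-0.01,0,0,0],
  [-0.5,0,0,0,0,0,0],
  [-0.5,0,0,0,0,0,0],
])

```text
time: 40.3
ee_pos: [0.5734, -0.0707, 0.1667]
eef_rot: [0.486, 0.874, 0.0, 0.0]
force: [-1.0, 0.5, 1.3]
width: 0.0644
gripper_force: 0.0
```

Request:
arm_command([
  [0.2,0,0,0,0,0,0],
  [0.7,0,0,0,0,0,0],
  [0.7,0,0,0,0,0,0],
  [0.7,0,0,0,0,0,0],
  [0.7,0,0,0,0,0,0],
])

```text
time: 40.8
ee_pos: [0.574, -0.0708, 0.168]
eef_rot: [0.485, 0.874, 0.0, 0.001]
force: [-1.6, -0.5, 5.4]
width: 0.0411
gripper_force: 41.5
```

Run:
```python
from tb import *
o=r.observe();m=R.from_quat(o["eef_rot"]).as_matrix();print(o["ee_pos"],o["q"][5],np.degrees(np.arctan2(m[1,1],m[0,1])))
for n in("side","scene"):
    c=cam(n); b=bar(c,(.5735,-.071)); i=[int(x) for x in np.argsort(b)[:10]];print(n,[(a,int(b[a])) for a in i])
```

```text
[ 0.57399132 -0.07084601  0.16797742] -0.7554311985852413 31.95644024288481
side [(124, 26), (123, 26), (125, 26), (126, 30), (127, 30), (128, 30), (122, 31), (257, 33), (258, 38), (259, 38)]
scene [(126, 62), (127, 62), (128, 64), (129, 66), (130, 69), (125, 70), (131, 73), (124, 77), (209, 78), (210, 78)]
```

Request:
arm_command([
  [0.7,0,0,0,0,0,-3],
  [0.7,0,0,0,0,0,-5],
  [0.7,0,0,0,0,0,-7],
  [0.7,0,0,0,0,0,-7],
  [0.7,0,0,0,0,0,-7],
])

```text
time: 41.4
ee_pos: [0.5737, -0.0709, 0.168]
eef_rot: [0.69, 0.724, 0.0, 0.001]
force: [-2.0, -0.5, 5.8]
width: 0.041
gripper_force: 41.6
```

Request:
arm_command([
  [0.7,0,0,0,0,0,-7],
  [0.7,0,0,0,0,0,-7],
  [0.7,0,0,0,0,0,-7],
  [0.7,0,0,0,0,0,-7],
  [0.7,0,0,0,0,0,-7],
])

```text
time: 41.9
ee_pos: [0.5734, -0.0708, 0.168]
eef_rot: [0.876, 0.482, 0.0, 0.001]
force: [-2.6, -0.1, 6.8]
width: 0.0408
gripper_force: 41.7
```

Request:
arm_command([
  [0.7,0,0,0,0,0,-7],
  [0.7,0,0,0,0,0,-7],
  [0.7,0,0,0,0,0,-7],
  [0.7,0,0,0,0,0,-7],
  [0.7,0,0,0,0,0,-7],
])

```text
time: 42.4
ee_pos: [0.5732, -0.0706, 0.168]
eef_rot: [0.98, 0.197, 0.0, 0.0]
force: [-2.1, 0.9, 7.0]
width: 0.0409
gripper_force: 41.7
```

Request:
arm_command([
  [0.7,0,0,0,0,0,-7],
  [0.7,0,0,0,0,0,-7],
  [0.7,0,0,0,0,0,-7],
  [0.7,0,0,0,0,0,-7],
  [0.7,0,0,0,0,0,-5],
])

```text
time: 42.9
ee_pos: [0.5732, -0.0703, 0.168]
eef_rot: [0.996, -0.089, 0.0, -0.0]
force: [-3.4, 1.3, 8.3]
width: 0.0409
gripper_force: 41.7
```

Request:
arm_command([
  [0.7,0,0,0,0,0,-4],
  [0.7,0,0,0,0,0,-3],
  [0.7,0,0,0,0,0,0],
  [0.7,0,0,0,0,0,0],
  [0.7,0,0,0,0,0,0],
])

```text
time: 43.4
ee_pos: [0.5732, -0.0703, 0.168]
eef_rot: [0.989, -0.148, 0.0, -0.0]
force: [-3.3, 0.1, 7.9]
width: 0.041
gripper_force: 41.7
```

Run:
```python
from tb import *
o=r.observe();m=R.from_quat(o["eef_rot"]).as_matrix();print(o["ee_pos"],o["q"][5],np.degrees(np.arctan2(m[1,1],m[0,1])))
for n in("side","scene"):
    c=cam(n); b=bar(c,(.574,-.0708)); i=[int(x) for x in np.argsort(b)[:10]];print(n,[(a,int(b[a])) for a in i])
```

```text
[ 0.57319433 -0.07026342  0.16797161] 1.6706073576529787 -107.05736506998791
side [(351, 26), (352, 26), (353, 27), (354, 27), (350, 29), (349, 31), (348, 36), (347, 47), (355, 47), (346, 56)]
scene [(348, 58), (347, 59), (349, 60), (346, 61), (81, 63), (350, 63), (86, 63), (82, 63), (87, 63), (85, 63)]
```

Request:
arm_command([
  [0.2,0,0,0,0,0,0],
  [-0.5,0,0,0,0,0,0],
  [-0.5,0,0,0,0,0,0],
  [-0.5,0,0,0.03,0,0,0],
  [-0.5,0,0,0.04,0,0,0],
])

```text
time: 44.0
ee_pos: [0.5705, -0.07, 0.2334]
eef_rot: [0.989, -0.148, -0.004, -0.0]
force: [0.4, -1.0, 0.5]
width: 0.0644
gripper_force: 0.0
```

Request:
arm_command([
  [-0.5,0,-0.02,0.03,0,0,8.2],
  [-0.5,0,-0.02,0.03,0,0,8.2],
  [-0.5,0,-0.02,0.03,0,0,8.2],
  [-0.5,0,-0.02,0.02,0,0,8.2],
  [-0.5,0,-0.02,0,0,0,8.2],
])

```text
time: 44.5
ee_pos: [0.5749, -0.172, 0.3505]
eef_rot: [0.978, 0.21, 0.003, 0.002]
force: [0.4, -0.7, -0.3]
width: 0.0641
gripper_force: 0.0
```

Request:
arm_command([
  [-0.5,-0.007,-0.018,0,0,0,8.2],
  [-0.5,0,0,0,0,0,8.2],
  [-0.5,0,0,0,0,0,8.2],
  [-0.5,0,0,0,0,0,8.2],
  [-0.5,0,0,0,0,0,8.2],
])

```text
time: 45.0
ee_pos: [0.5658, -0.1887, 0.3455]
eef_rot: [0.842, 0.539, -0.0, -0.0]
force: [0.4, -0.6, 0.1]
width: 0.0639
gripper_force: 0.0
```

Request:
arm_command([
  [-0.5,0,0,0,0,0,8.2],
  [-0.5,0,0,0,0,0,8.2],
  [-0.5,0,0,0,0,0,8.2],
  [-0.5,0,0,0,0,0,0],
  [-0.5,0,0,0,0,0,0],
])

```text
time: 45.5
ee_pos: [0.5658, -0.1885, 0.3457]
eef_rot: [0.711, 0.703, -0.0, -0.0]
force: [0.0, -0.0, 0.4]
width: 0.0639
gripper_force: 0.0
```

Run:
```python
from tb import *
o=r.observe();print(o["ee_pos"],o["eef_rot"])
w=cam("wrist"); save(w,"w12.png")
g=cv2.cvtColor(w["im"],cv2.COLOR_RGB2GRAY)
# rings/knob: knob blob
n=blobs((g<40)[20:100,260:400],300);print("knob",[([b[0][0]+260,b[0][1]+20],b[1]) for b in n])
K=None
for b in n:
    k=onz(w,b[0][0]+260,b[0][1]+20,.19);print(k)
for ctr in((.574,-.0708),(.5725,-.0725)):
    b=bar(w,ctr,.03,.05);i=[int(x) for x in np.argsort(b)[:12]];print([(a,int(b[a])) for a in i])
h=cv2.cvtColor(w["im"],cv2.COLOR_RGB2HSV);H,S,V=[h[...,i].astype(int) for i in range(3)]
for x in blobs(((H<5)|(H>174))&(S>170)&(V>90),100): print("red",x,onz(w,*x[0],.092))
for x in blobs((H>4)&(H<18)&(S>120)&(V>20),200): print("brown",x)
for z in(.102,.0963):print(proj(w,[.475,-.249,z]))
# arm pale colour: lavender
m=(g>150)&(abs(H-140)<40)&(S>8)
for x in blobs(m,60): print("arm?",x)
```

```text
[ 0.56583011 -0.18847655  0.34566382] [ 7.10855230e-01  7.03338319e-01 -9.17872872e-05 -2.04506088e-04]
knob [([361.9, 29.5], [88, 0, 33, 18, 327]), ([326.2, 60.4], [44, 20, 56, 39, 1139])]
[ 0.60852093 -0.04290136  0.19      ]
[ 0.57431858 -0.07417918  0.19      ]
[(347, 40), (351, 43), (352, 45), (346, 45), (350, 46), (349, 47), (348, 47), (353, 55), (345, 61), (80, 65), (81, 65), (79, 66)]
[(352, 39), (353, 39), (351, 40), (354, 41), (350, 42), (349, 46), (355, 47), (78, 47), (77, 51), (76, 52), (79, 56), (75, 58)]
red ([252.6, 201.6], [239, 189, 27, 27, 467]) [ 0.47421592 -0.24881042  0.092     ]
red ([12.1, 349.1], [0, 337, 25, 27, 146]) [-0.50655451 -0.79452214  0.092     ]
brown ([299.8, 9.0], [281, 0, 39, 24, 664])
brown ([368.7, 15.1], [349, 0, 39, 34, 971])
brown ([251.5, 53.6], [232, 36, 42, 37, 1095])
[251.71591954 204.21483794]
[252.54720948 202.78240501]
```

Run:
```python
from tb import *
w=cam("wrist"); old=dict(w); im=cv2.imread("pics/wrist1.png")[...,::-1].copy(); old["im"]=im
# rebuild old pose: yaw 0 at (0.566,-0.1881,0.3464)
g=r.get_image("wrist"); T=np.eye(4); T[:3,:3]=R.from_quat([.7071,.7071,0,-.0005]).as_matrix(); T[:3,3]=[.56599,-.18811,.34643]; old["W"]=T@np.array(g["hand_eye"])
for ctr in((.574,-.0708),(.573,-.0716)):
    for c in(old,w):
        b=bar(c,ctr,.03,.05); b=np.roll(b,40)[:80]; wt=np.clip(80-b,0,None); print("bar",(wt*(np.arange(80)-40)).sum()/wt.sum(), b.min())
    for z in(.17,.184,.19):
        d=onz(old,413,80.5,z)[:2]-ctr; print(z,np.linalg.norm(d).round(4),np.degrees(np.arctan2(d[1],d[0])))
```

```text
bar -2.009816474605207 41.75
bar -10.841276978417266 41.0
0.17 0.0921 -11.10203216612745
0.184 0.088 -12.180131311093202
0.19 0.0863 -12.67314809594123
bar -0.8691182285488336 38.875
bar -9.299454828660435 39.125
0.17 0.0929 -10.499032128617069
0.184 0.0888 -11.539521780489965
0.19 0.0871 -12.015200129676922
```

Request:
arm_command([
  [-0.5,-0.031,-0.02,0,0,0,0],
  [-0.5,-0.03,-0.02,0,0,0,0],
  [-0.5,-0.03,-0.0205,-0.02,0,0,0],
  [-0.5,0,0,-0.045,0,0,0],
  [-0.5,0,0,-0.045,0,0,0],
])

```text
time: 46.15
ee_pos: [0.4751, -0.2505, 0.2367]
eef_rot: [0.711, 0.703, 0.001, 0.002]
force: [1.5, -0.1, -1.3]
width: 0.0641
gripper_force: 0.0
```

Request:
arm_command([
  [-0.5,0,0,-0.045,0,0,0],
  [-0.5,0,0,-0.03,0,0,0],
  [-0.5,0,0,-0.015,0,0,0],
  [-0.5,0,0,0,0,0,0],
  [-0.5,0,0,0,0,0,0],
])

```text
time: 46.65
ee_pos: [0.4752, -0.2492, 0.1464]
eef_rot: [0.71, 0.704, 0.0, 0.0]
force: [1.2, -0.6, 0.8]
width: 0.064
gripper_force: 0.0
```

Request:
arm_command([
  [-0.5,0,0,-0.03,0,0,0],
  [-0.5,0,0,-0.025,0,0,0],
  [-0.5,0,0,-0.014,0,0,0],
  [-0.5,0,0,-0.007,0,0,0],
  [-0.5,0,0,0,0,0,0],
])

```text
time: 47.15
ee_pos: [0.4751, -0.2491, 0.0702]
eef_rot: [0.71, 0.704, -0.0, 0.0]
force: [-0.0, -0.2, 0.8]
width: 0.0642
gripper_force: 0.0
```

Request:
arm_command([
  [-0.5,0,0,-0.002,0,0,0],
  [-0.5,0,0,0,0,0,0],
  [0.2,0,0,0,0,0,0],
  [0.6,0,0,0,0,0,0],
  [0.6,0,0,0,0,0,0],
])

```text
time: 47.65
ee_pos: [0.4726, -0.2489, 0.0681]
eef_rot: [0.709, 0.705, -0.002, -0.002]
force: [-5.8, -1.0, 3.9]
width: 0.0376
gripper_force: 39.7
```

Request:
arm_command([
  [0.6,0,0,0,0,0,-8],
  [0.6,0,0,0,0,0,-8],
  [0.6,0,0,0,0,0,-8],
  [0.6,0,0,0,0,0,-8],
  [0.6,0,0,0,0,0,-8],
])

```text
time: 48.15
ee_pos: [0.4746, -0.2498, 0.0689]
eef_rot: [0.909, 0.417, -0.001, 0.001]
force: [-2.5, -2.1, 2.2]
width: 0.0378
gripper_force: 39.7
```

Request:
arm_command([
  [0.6,0,0,0,0,0,-3],
  [0.6,0,0,0,0,0,0],
  [0.2,0,0,0,0,0,0],
  [-0.5,0,0,0,0,0,0],
  [-0.5,0,0,0,0,0,0],
])

```text
time: 48.65
ee_pos: [0.4752, -0.2485, 0.0679]
eef_rot: [0.919, 0.395, 0.0, -0.0]
force: [-0.1, -0.2, 0.1]
width: 0.0638
gripper_force: 0.0
```

Request:
arm_command([
  [-0.6,0,0,0,0,0,0],
  [-0.6,0,0,0.03,0,0,0],
  [-0.6,0,0,0.045,0,0,0],
  [-0.6,0,0,0.045,0,0,8],
  [-0.6,0,0,0.045,0,0,8],
])

```text
time: 49.15
ee_pos: [0.4747, -0.2484, 0.2342]
eef_rot: [0.853, 0.522, 0.0, -0.0]
force: [1.2, -1.3, 0.6]
width: 0.0684
gripper_force: 0.0
```

Request:
arm_command([
  [-0.6,0.03,0.02,0.04,0,0,8],
  [-0.6,0.03,0.02,0.04,0,0,8],
  [-0.6,0.031,0.02,0.035,0,0,8],
  [-0.6,0,0,0,0,0,3],
  [-0.6,0,0,0,0,0,0],
])

```text
time: 49.65
ee_pos: [0.5624, -0.1913, 0.3429]
eef_rot: [0.709, 0.705, 0.001, 0.001]
force: [0.0, 0.8, -0.3]
width: 0.0682
gripper_force: 0.0
```

Request:
arm_command([
  [-0.6,0,0,0,0,0,0],
  [-0.6,0,0,0,0,0,0],
  [-0.6,0,0,0,0,0,0],
  [-0.6,0,0,0,0,0,0],
  [-0.6,0,0,0,0,0,0],
])

```text
time: 50.15
ee_pos: [0.5607, -0.1924, 0.3414]
eef_rot: [0.71, 0.704, -0.0, -0.0]
force: [0.2, -0.4, 0.4]
width: 0.0687
gripper_force: 0.0
```

Run:
```python
from tb import *
o=r.observe();print(o["ee_pos"],o["eef_rot"],o["force"])
w=cam("wrist")
def red(c):
    h=cv2.cvtColor(c["im"],cv2.COLOR_RGB2HSV);H,S,V=[h[...,i].astype(int) for i in range(3)]
    return [b for b in blobs(((H<5)|(H>174))&(S>170)&(V>90),35) if b[0][0]>200 and b[0][1]>120],[b for b in blobs((H>4)&(H<18)&(S>120)&(V>20)&(V<170),60) if b[0][0]>200],[b for b in blobs((H>105)&(H<125)&(S>150)&(V>60),60) if 220<b[0][0]<400]
print(red(w)[0], proj(w,[.4748,-.249,.102]),proj(w,[.4748,-.249,.0963]))
s=cam("side");print("side",*red(s),sep="\n"); c=cam("scene");print("scene",red(c)[0])
b=bar(w,(.574,-.0708),.03,.05);b=np.roll(b,40)[:80]; wt=np.clip(80-b,0,None); print("bar",(wt*(np.arange(80)-40)).sum()/wt.sum())
```

```text
[ 0.5607273  -0.1924402   0.34138726] [ 7.10109111e-01  7.04091576e-01 -8.73260068e-05 -3.08406420e-04] [ 0.21693893 -0.3991957   0.41383603]
[([254.5, 201.0], [241, 188, 27, 28, 490])] [254.33099179 202.3985548 ] [255.14377594 200.9689565 ]
side
[([346.6, 286.2], [339, 279, 16, 15, 167])]
[([244.1, 156.5], [236, 148, 16, 17, 193]), ([223.8, 164.9], [216, 156, 16, 17, 196]), ([333.5, 182.9], [325, 177, 17, 15, 117]), ([303.9, 214.1], [293, 187, 22, 53, 782])]
[([241.7, 144.1], [236, 139, 12, 12, 116]), ([220.7, 152.5], [215, 147, 13, 12, 122]), ([235.7, 276.1], [212, 264, 47, 24, 345])]
scene [([262.6, 148.5], [257, 144, 11, 8, 40])]
bar -10.415636218587954
```

The stop is out (side view is back to the row 279 it showed before pressing), the bar is within about 2° of the nozzle, and all five bottles are standing.

```bash
python3 -c "
from cell import r
print(r.job_done())"
```

```text
the job is handed in; nothing more can be done
None
```

I handed the job in after about 50 s of robot time, but no verdict came back. By my camera checks, both capped bottles stand in the tray, the three empties are in nests 1–3, the table was turned about 371° clockwise with nest 0 about 2° (3 mm) off the nozzle, and the stop has popped out.

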